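Turn the texture plate over in its rubbing stand

ROBOT

A 7-joint arm with a two-finger parallel gripper is mounted at the origin on the work surface. World frame = base frame: x ahead of the robot, y to its left, z up, the work surface at z = 0. Lengths are in m, angles in rad, forces in N, time in s.
With the tool pointing down it reaches from about 0.4 to 0.925 m from the base axis. Payload 5.6 kg.
Tool frame: the origin (TCP) lies at the very end of the fingers, on their centre line; the grasp point (between the pads) lies 19 mm behind it; z points along the fingers, y is the line along which they close (so a half turn about z gives the same grasp; the last joint's range is limited). The gripper opens to 85 mm and grips with 20 to 120 N. Pads are 22 mm wide; open, the fingers measure 114 mm over their backs; the gripper's body (76 mm by 85 mm) begins 54 mm behind the grasp point. The pads swing forward as they close: fully open they stand 13 mm farther back than shut.
Start: joints at [1.167, 0.468, -0.012, 1.603, 0.006, 1.071, -0.056], TCP at [0.229, -0.608, 0.231] pointing down, gripper open.
Joint ranges: [-2.53, 2.53], [-0.31, 2.02], [-1.57, 1.55], [0.28, 2.44], [-1.29, 4.43], [0.15, 1.84], [-2.92, 2.92]. Speed limits (rad/s): [2.57, 2.57, 3.14, 3.14, 3.14, 3.14, 3.14].

INTERFACE

Orientations are given as a 3x3 rotation matrix whose columns are the frame's x, y, z axes.
In Python, from workcell import * gives the robot as it stands.
- The arm moves only by the tool send_rows, never from a script. Its argument "motion" is one flat list of numbers, 7 for each row, row after row: the shift along the tool's x, y, z as a fraction of full scale, then the turn, a rotation vector about the tool's x, y, z as a fraction of full scale, then the opening, from -1 (shut) to 1 (fully open). In form: [dx, dy, dz, rx, ry, rz, hand, dx, dy, dz, rx, ry, rz, hand, ...]. A call has 1 to 8 rows; each row shifts and turns the commanded pose from where the row before left it, along the tool's axes as they then stand; what a row does not reach is not made up. Full scale, the value 1, is 30 mm for a shift and 5 degrees for a turn. A row lasts 1/12 s, in which the tool goes at most 41.7 mm and 7.16 degrees, less where a joint would pass 70% of its speed; a pose out of reach is approached as far as the arm can. A call with a number of a shift or a turn outside -1 to 1 is refused whole. A call with a gripper value outside its range is refused whole. The fingers move at their own pace and stop on an object; "squeeze" is the grip in N (left out, the last holds). Time passes only in rows, so rows that do not move let the fingers close. It gives the time, the measured TCP pose, the force, the opening and the grip force at its end, in the units of the state.
- sense(): the state, without advancing time (a new reading comes with each control period).
- grab_frame(name): name is "scene" or "side" or "wrist"; returns a dict with "frame" (400x640x3 uint8, red, green, blue), "intrinsics" (3x3 intrinsics, pixels), "xyz" and "attitude" of the camera in the world. Camera axes: x right, y down, z forward; pixel columns grow to the right and rows downward; lengths in m; the calibration is good to about 2 mm. A picture is of the moment at which its call begins. There is no depth.
- finish_job(): hands the job in; it is judged then, once.
The state is a dict: "t": time; "joint_positions": joint angles; "dq": joint speeds; "joint_torque": joint torques, N m; "ee_pos": TCP position; "eef_rot": TCP orientation; "wrist_force": force on the tool from outside, world axes, zero at the start; "wrist_torque": the same for the moment, N m; "finger_gap": opening from 0.0 (shut) to 1.0 (fully open); "grasp_force": force on a finger pad.
Only numpy, scipy, OpenCV 4.12 (cv2) and the standard library are available. Lean on these libraries where they do the work, as an engineer would, in place of code of your own. Each camera call takes 0.05 s, during which the arm holds its last target. There are 200 camera calls.

TASK

The rubbing plate sits in its stand with the blue ridged face up. Unhook it, turn it end over end and refit it with the yellow dotted face up: one end tucked under the red steel lip, lying flush on the stand with both brass pins in its holes. You may stand it upright in the slotted block to change grip; do not disturb the pot, the turntable, the pen or the protractor, and let go of the plate at the end.

Things in the scene. Friction and masses are not known exactly. Their poses are not given: they have to be found in the camera images.
- plate_center (a point): Centre of the loose white rubbing plate, 100 (its x) by 62 (y) by 6 mm (z), 60 g. Blue ridged panel on its +z face, yellow dotted on -z; starts seated, axes along seat's, +z up. Through holes at both x = +36 and x = -36 mm: large (12.2 mm) at y = +16, small (8.2 mm) at y = -12 mm. It fits again after half a turn about its y axis (end over end), not after one about its long axis.
- seat (a point): Fixed stand: middle of its flat top, 45 mm above the desk; x along the stand, z up. Foot 132 by 90 by 8 mm; pedestal 44 mm wide (y), from x = -58 to +48 mm: the seated plate overhangs it 9 mm at each long side. Seated, the plate's centre is at x = 0, y = 0, 3 mm above this point, one end 6 mm under the lip; at the end of the job its y is along y, its x and z are reversed.
- lip (a point): Red steel lip at the stand's -x end (axes as seat): point at the middle of the lip's free edge, on its underside, 44 mm from the seat's middle and 9 mm above its top. The lip is 4 mm thick, 44 mm wide, and reaches 8 mm back from this edge to its upright back (inner face at x = -52 mm, outer at -58 mm of the seat frame).
- large_pin (a point): Foot of the fixed large brass pin on the stand's top, at x = +36, y = +16 mm of the seat frame: 10 mm diameter, 5 mm high, its upper half tapered.
- small_pin (a point): Foot of the fixed small brass pin on the stand's top, at x = +36, y = -12 mm of the seat frame: 6 mm diameter, 5 mm high, its upper half tapered.
- slot (a point): Fixed wooden slotted block to park the plate in, upright on its end: middle of the slot's floor, 10 mm above the desk. The slot runs along x (50 mm, ends open), 9 mm wide (y) up to 26 mm above its floor, then flares to 24 mm at 36 mm. Block 50 (x) by 57 mm (y), top at most 36 mm above this point; foot 120 by 100 mm, its top level with this point. A plate in it may lean up to 7 degrees.
- pot: Brown clay pot with a wooden stopper, loose bystander: 86 mm diameter, 114 mm tall; origin at the centre of its underside.
- turntable: Wooden turntable with three coloured chalk sticks standing on it, loose bystander: 120 mm diameter, top at 32 mm, chalks reach 94 mm; origin at the centre of its underside.
- pen: Chrome pen lying on the desk, loose bystander: 135 mm along its x, 10 mm thick; origin under its middle.
- protractor: Purple plastic half-round protractor lying flat, loose bystander: 100 mm along its x (straight edge), from -6 to +50 mm along y, 4 mm thick; origin under the middle of the straight edge.
There are look-alikes about, which are no part of the job. What is shaped like the part that bears seat but green, pink or white is not meant.

How it is judged:
At the end, for the whole second after the job is handed in: The plate lies yellow face up, within about 2 degrees of flat, its centre within 3 mm of the seat's middle in x and y and no more than 1.5 mm too high (both pins in their holes, one end under the lip), aligned with the stand, at rest and released (angle between plate_center's own z axis and vertical above 3.1 rad and x of plate_center in the frame of seat between -0.003 and 0.003 m and y of plate_center in the frame of seat between -0.003 and 0.003 m and z of plate_center in the frame of seat below 0.0045 m and angle between the y axis of plate_center and the y axis of seat, either way round below 0.12 rad and linear speed of plate below 0.01 m/s); the robot touches nothing.
It fails at once if the clay pot was moved by more than 15 mm or tipped (distance of pot from where it was at the start of the episode above 0.015 m or angle between pot's own z axis and vertical above 0.3 rad).
It fails at once if the turntable was moved by more than 15 mm or tipped (distance of turntable from where it was at the start of the episode above 0.015 m or angle between turntable's own z axis and vertical above 0.3 rad).
It fails at once if the pen was moved by more than 15 mm (distance of pen from where it was at the start of the episode above 0.015 m).
It fails at once if the protractor was moved by more than 15 mm (distance of protractor from where it was at the start of the episode above 0.015 m).
It also fails if it takes over 67 s, if anything falls off the work surface, if the arm or the gripper's body presses on something with over 40 N, if the wrist force passes 120 N, or if a joint passes its speed limit or range.

## Working session

There is one attempt and no reset: what is moved stays moved. The work goes in short steps, Python scripts to look and compute and a tool call to move; the robot and the scene stay as the last step left them, time stands still between calls to the robot, and variables do not carry over. Pictures are saved under pics/ and viewed, at most 10 in all, crops included, and the job is handed in when it is done.

Besides the shell and the picture viewer there is one more tool, called as name(argument=value, ...) on one line, values as JSON. send_rows: Moves the arm, as the interface text tells. Shift numbers are shares of 30 mm and turn numbers shares of 5 degrees, none past 1 either way. Its arguments: {"type":"object","properties":{"motion":{"type":"array","items":{"type":"number"}},"squeeze":{"type":"number"}},"required":["motion"]}

```bash
mkdir -p pics; ls; python3 - <<'E'
from workcell import *
import cv2,json,numpy as np
s=sense();print(s['t'],s['ee_pos'],s['eef_rot'])
d={}
for n in("scene","side","wrist"):
    f=grab_frame(n);cv2.imwrite(f'pics/{n}0.png',f['frame'][:,:,::-1]);print(n,f['xyz'],np.round(f['attitude'],3).tolist(),f['intrinsics'])
E
```

```text
pics
0.0 [ 0.2291695  -0.60763008  0.23032863] [[ 9.35629611e-01  3.52982481e-01 -7.73402609e-04]
 [ 3.52983299e-01 -9.35628190e-01  1.63750330e-03]
 [-1.45607306e-04 -1.80509478e-03 -9.99998360e-01]]
scene [1.25614824 0.23426691 0.61264219] [[-0.454, 0.497, -0.739], [0.891, 0.267, -0.368], [0.015, -0.825, -0.565]] [[384.58136018   0.         329.14260484]
 [  0.         384.58136018 192.4583883 ]
 [  0.           0.           1.        ]]
side [0.29468512 0.68104738 0.96328988] [[-0.949, -0.218, 0.226], [-0.314, 0.694, -0.648], [-0.016, -0.686, -0.727]] [[492.08598896   0.         319.02177136]
 [  0.         492.08598896 203.65644679]
 [  0.           0.           1.        ]]
wrist [ 0.29486696 -0.58359383  0.37214763] [[0.353, -0.898, -0.263], [-0.935, -0.34, -0.096], [-0.003, 0.28, -0.96]] [[356.18803936   0.         317.29073745]
 [  0.         356.18803936 200.6634933 ]
 [  0.           0.           1.        ]]
```

View pics/scene0.png

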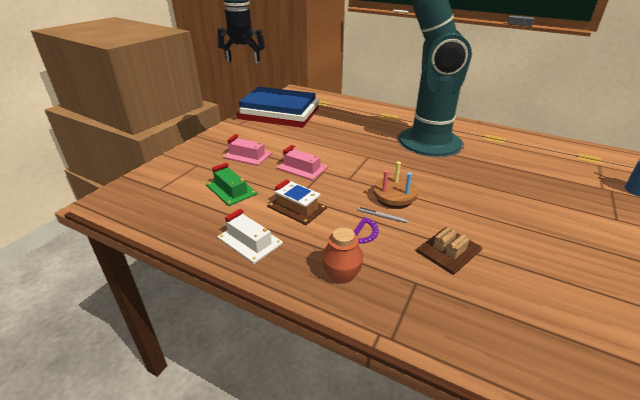

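View pics/side0.png

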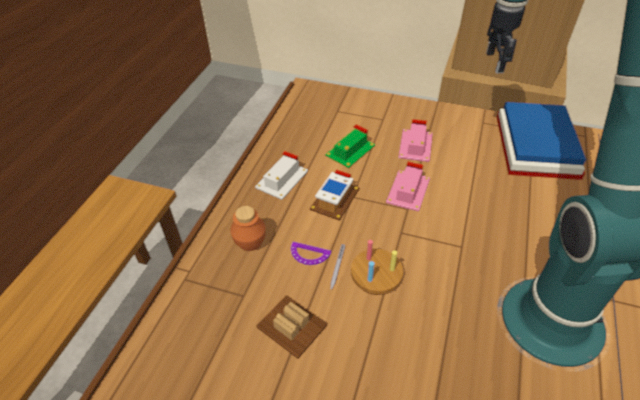

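The scene view shows the blue panel at (297,195), the lip at (283,185), the slot block at (450,245), the pot at (343,255), the pen at (383,214) and the turntable at (396,190). In the side view the panel is at (336,187) and the block at (292,325).

```bash
cat > h.py <<'E'
from workcell import *
import cv2,numpy as np
def ray(f,u,v):
    K=f['intrinsics'];d=np.array(f['attitude'])@np.linalg.solve(K,[u,v,1.]);return np.array(f['xyz']),d
def onz(f,u,v,z):
    o,d=ray(f,u,v);return o+d*(z-o[2])/d[2]
def tri(f,p,g,q):
    A=[];b=[]
    for F,P in((f,p),(g,q)):
        o,d=ray(F,*P);d/=np.linalg.norm(d);M=np.eye(3)-np.outer(d,d);A.append(M);b.append(M@o)
    return np.linalg.lstsq(np.vstack(A),np.hstack(b),rcond=None)[0]
def proj(f,p):
    c=np.array(f['attitude']).T@(np.array(p)-f['xyz']);c=f['intrinsics']@c;return c[:2]/c[2]
def blobs(f,lo,hi,box,amin=8):
    x0,y0,x1,y1=box;h=cv2.cvtColor(f['frame'],cv2.COLOR_RGB2HSV)
    m=cv2.inRange(h,np.array(lo),np.array(hi));k=np.zeros_like(m);k[y0:y1,x0:x1]=m[y0:y1,x0:x1]
    cs,_=cv2.findContours(k,cv2.RETR_EXTERNAL,cv2.CHAIN_APPROX_NONE)
    return sorted([c for c in cs if cv2.contourArea(c)>=amin],key=cv2.contourArea,reverse=True)
def cen(c):
    m=cv2.moments(c);return m['m10']/m['m00'],m['m01']/m['m00']
E
python3 - <<'E'
from h import *
S=grab_frame("scene");D=grab_frame("side")
b={}
for n,f,box,rb,kb in(("S",S,(270,175,325,215),(270,175,292,192),(405,220,490,275)),("D",D,(310,165,360,210),(330,165,358,182),(250,290,335,360))):
    c=blobs(f,(100,120,60),(125,255,255),box)[0];b[n]=cen(c)
    q=cv2.boxPoints(cv2.minAreaRect(c));Q=np.array([onz(f,*p,.051) for p in q])
    print(n,"blue",b[n],np.round(onz(f,*b[n],.051),4),np.round(Q[:,:2],3).tolist())
    for c in blobs(f,(0,190,90),(4,255,255),rb)[:1]:
        b[n+'r']=cen(c);print(" red",cen(c),cv2.contourArea(c),np.round(onz(f,*cen(c),.058),4))
    # block foot: dark
    for c in blobs(f,(0,60,20),(20,255,110),kb,80)[:1]:
        h=cv2.convexHull(c);q=cv2.approxPolyDP(h,5,True)[:,0];print(" foot",q.tolist(),cv2.contourArea(h))
        for p in q: print(np.round(onz(f,*p,.005),3))
    for c in blobs(f,(8,40,115),(25,170,255),kb,20)[:4]: print(" tan",cen(c),cv2.contourArea(c),np.round(onz(f,*cen(c),.046),3))
print(tri(S,b['S'],D,b['D']),tri(S,b['Sr'],D,b['Dr']))
for n,p,q in(("pot",(343,236),(245,213)),("tt",(396,192),(377,268)),("pen1",(360,209),(343,247)),("pen2",(406,220),(333,286)),("prot",(368,232),(310,252))):print(n,tri(S,p,D,q))
for n,f,(x,y) in(("S",S,(250,160)),("D",D,(290,160))): pass
a=cv2.resize(S['frame'][210:280,400:500],None,fx=4,fy=4,interpolation=2)
c=cv2.resize(D['frame'][290:360,245:345],None,fx=4,fy=4,interpolation=2)
a2=cv2.resize(S['frame'][170:240,250:350],None,fx=4,fy=4,interpolation=2)
c2=cv2.resize(D['frame'][160:230,290:390],None,fx=4,fy=4,interpolation=2)
cv2.imwrite('pics/z1.png',np.vstack([np.hstack([a,c]),np.hstack([a2,c2])])[:,:,::-1])
E
```

```text
S blue (297.1912568306011, 192.21311475409837) [ 0.559  -0.2047  0.051 ] [[0.579, -0.231], [0.504, -0.223], [0.539, -0.179], [0.609, -0.189]]
 red (281.7257383966245, 183.95358649789029) 39.5 [ 0.5538 -0.2549  0.058 ]
 foot [[416, 251], [436, 234], [481, 248], [453, 274]] 1528.5
[0.579 0.123 0.005]
[0.497 0.149 0.005]
[0.497 0.255 0.005]
[0.611 0.214 0.005]
 tan (447.108235777367, 244.3088416512631) 3246.0 [0.571 0.185 0.046]
D blue (334.1043956043956, 186.78296703296704) [ 0.5596 -0.2018  0.051 ] [[0.586, -0.185], [0.589, -0.228], [0.534, -0.219], [0.533, -0.177]]
 red (343.14666666666665, 173.84) 12.5 [ 0.5489 -0.2493  0.058 ]
 tan (292.0, 324.5) 5796.0 [0.525 0.209 0.046]
[ 0.55975199 -0.20347783  0.05080892] [ 0.55029723 -0.25612275  0.05387825]
pot [ 0.71804489 -0.00082413  0.10674615]
tt [0.39351063 0.00598903 0.02488413]
pen1 [ 0.49017594 -0.05382241  0.00339505]
pen2 [0.47951876 0.06717593 0.00603536]
prot [ 0.56300671 -0.00585132  0.00428444]
```

View pics/z1.png

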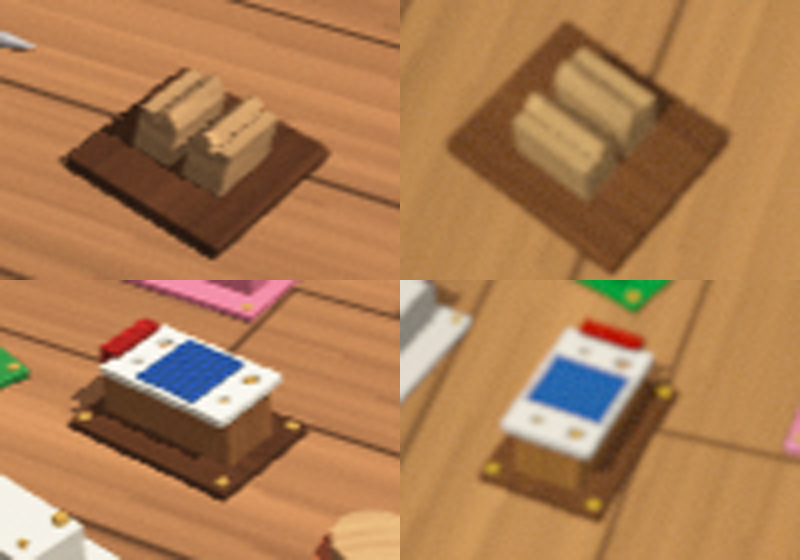

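The crop (4x) shows the block's foot corners in the scene at (416,250), (446,227), (482,248), (453,274) and in the side view at (257,327), (287,295), (327,324), (298,358). The plate has its lip at the far (-y) end and its larger hole on the robot side.

```bash
python3 - <<'E'
from h import *
S=grab_frame("scene");D=grab_frame("side")
a=[(416.3,250),(446.3,227.5),(482,248),(453.3,274)];b=[(298,358),(256.8,327),(287,295.5),(327.5,324.3)]
P=[onz(S,*p,.009) for p in a];Q=[onz(D,*p,.009) for p in b]
print(np.round(P,4)[:,:2].tolist());print(np.round(Q,4)[:,:2].tolist())
for X in(P,Q):
    for i in range(4): 
        d=X[(i+1)%4]-X[i];print(np.round(np.linalg.norm(d),3),np.degrees(np.arctan2(d[1],d[0])).round(1),end=' ; ')
    print(np.mean(X,0))
# plate corners, crop px
a=[(100,360),(160,325),(281,378),(223,424)];b=[(503,421),(568,330),(652,350),(590,457)]
P=[onz(S,250+x/4,170+(y-280)/4,.051) for x,y in a];Q=[onz(D,290+(x-400)/4,160+(y-280)/4,.051) for x,y in b]
for X in(P,Q):
    for i in range(4):
        d=X[(i+1)%4]-X[i];print(np.round(np.linalg.norm(d),3),np.degrees(np.arctan2(d[1],d[0])).round(1),end=' ; ')
    print(np.mean(X,0))
# slot: gap ends between wall tops
print([tri(S,(400+x/4,210+y/4),D,(245+(u-400)/4,290+v/4)) for (x,y),(u,v) in [((213,258),(447+165,272))]])
E
```

```text
[[0.5794, 0.1234], [0.4654, 0.166], [0.5012, 0.2566], [0.6152, 0.2151]]
[[0.4956, 0.2585], [0.6047, 0.219], [0.5708, 0.1247], [0.4612, 0.1662]]
0.122 159.5 ; 0.097 68.5 ; 0.121 -20.0 ; 0.098 -111.3 ; [0.54031059 0.19025028 0.009     ]
0.116 -19.9 ; 0.1 -109.8 ; 0.117 159.3 ; 0.099 69.6 ; [0.53303807 0.19209391 0.009     ]
0.056 167.5 ; 0.103 80.6 ; 0.061 -7.5 ; 0.108 -102.4 ; [ 0.56028874 -0.20302869  0.051     ]
0.096 -98.8 ; 0.06 178.1 ; 0.107 84.0 ; 0.064 -12.3 ; [ 0.5578512  -0.20126287  0.051     ]
[array([ 0.51549044,  0.21389072, -0.08760902])]
```

```bash
cat >> h.py <<'E'
from scipy.spatial.transform import Rotation as Ro
def toolR(yaw,phi=0):
    "tool down with x at yaw (deg), then tipped phi (deg) about horizontal axis: tip moves towards tool x"
    x=np.array([np.cos(np.radians(yaw)),np.sin(np.radians(yaw)),0]);z=np.array([0,0,-1.]);y=np.cross(z,x)
    return Ro.from_rotvec(-np.radians(phi)*y).as_matrix()@np.c_[x,y,z]
def plan(p,R,hand,n=None,start=None):
    s=sense();p0,R0=start or (np.array(s['ee_pos']),np.array(s['eef_rot']))
    rv=Ro.from_matrix(R0.T@R).as_rotvec();d=np.array(p)-p0
    m=int(np.ceil(max(np.linalg.norm(d)/.030,np.degrees(np.linalg.norm(rv))/5)+1e-9));n=n or max(m,1)
    C=R0.copy();rows=[]
    for i in range(n):
        r=list(np.round(C.T@d/n/.03,2))+list(np.round(np.degrees(rv)/n/5,2))+[hand]
        rows.append([float(v)+0. for v in r]);C=C@Ro.from_rotvec(rv/n).as_matrix()
    for i in range(0,n,8):print('[',', '.join(','.join('%g'%v for v in r) for r in rows[i:i+8]),']')
def st():
    s=sense();R=np.array(s['eef_rot']);print('t',s['t'],'p',np.round(s['ee_pos'],4),'z',np.round(R[:,2],3),'yaw',np.degrees(np.arctan2(R[1,0],R[0,0])).round(1),'q',np.round(s['joint_positions'],2),'F',np.round(s['wrist_force'],1),s['finger_gap'],s['grasp_force'])
E
python3 - <<'E'
from h import *
R=toolR(80);print(R);plan([.558,-.22,.2],R,1,18)
E
```

```text
[[ 0.17364818  0.98480775  0.        ]
 [ 0.98480775 -0.17364818  0.        ]
 [ 0.          0.         -1.        ]]
[ 0.82,-0.46,0.06,0,0,-0.66,1, 0.85,-0.41,0.06,0,0,-0.66,1, 0.87,-0.36,0.06,0,0,-0.66,1, 0.89,-0.31,0.06,0,0,-0.66,1, 0.91,-0.26,0.06,0,0,-0.66,1, 0.92,-0.21,0.06,0,0,-0.66,1, 0.93,-0.15,0.06,0,0,-0.66,1, 0.94,-0.1,0.06,0,0,-0.66,1 ]
[ 0.94,-0.04,0.06,0,0,-0.66,1, 0.94,0.01,0.06,0,0,-0.66,1, 0.94,0.06,0.06,0,0,-0.66,1, 0.93,0.12,0.06,0,0,-0.66,1, 0.93,0.17,0.06,0,0,-0.66,1, 0.91,0.22,0.06,0,0,-0.66,1, 0.9,0.28,0.06,0,0,-0.66,1, 0.88,0.33,0.06,0,0,-0.66,1 ]
[ 0.86,0.38,0.06,0,0,-0.66,1, 0.84,0.43,0.06,0,0,-0.66,1 ]
```

send_rows(motion=[0.82,-0.46,0.06,0,0,-0.66,1,0.85,-0.41,0.06,0,0,-0.66,1,0.87,-0.36,0.06,0,0,-0.66,1,0.89,-0.31,0.06,0,0,-0.66,1,0.91,-0.26,0.06,0,0,-0.66,1,0.92,-0.21,0.06,0,0,-0.66,1,0.93,-0.15,0.06,0,0,-0.66,1,0.94,-0.1,0.06,0,0,-0.66,1])

```text
t: 1.02
ee_pos: [0.3762, -0.4342, 0.217]
eef_rot: [[0.679, 0.734, 0.0], [0.734, -0.679, -0.0], [-0.0, 0.0, -1.0]]
wrist_force: [-0.4, -1.0, -0.5]
finger_gap: 0.996
grasp_force: 0.0
```

send_rows(motion=[0.94,-0.04,0.06,0,0,-0.66,1,0.94,0.01,0.06,0,0,-0.66,1,0.94,0.06,0.06,0,0,-0.66,1,0.93,0.12,0.06,0,0,-0.66,1,0.93,0.17,0.06,0,0,-0.66,1,0.91,0.22,0.06,0,0,-0.66,1,0.9,0.28,0.06,0,0,-0.66,1,0.88,0.33,0.06,0,0,-0.66,1])

```text
t: 1.68
ee_pos: [0.5221, -0.2619, 0.2025]
eef_rot: [[0.282, 0.959, 0.0], [0.959, -0.282, -0.0], [-0.0, 0.0, -1.0]]
wrist_force: [0.9, 0.2, 0.6]
finger_gap: 1.0
grasp_force: 0.0
```

send_rows(motion=[0.86,0.38,0.06,0,0,-0.66,1,0.84,0.43,0.06,0,0,-0.66,1,0,0,0,0,0,0,1,0,0,0,0,0,0,1])

```text
t: 2.02
ee_pos: [0.5588, -0.218, 0.1987]
eef_rot: [[0.169, 0.986, 0.0], [0.986, -0.169, 0.001], [0.001, -0.0, -1.0]]
wrist_force: [0.5, -0.7, -1.3]
finger_gap: 0.998
grasp_force: 0.0
```

```bash
python3 - <<'E'
from h import *
st();f=grab_frame("wrist");cv2.imwrite('pics/w1.png',f['frame'][:,:,::-1])
c=blobs(f,(100,120,60),(125,255,255),(0,0,640,400))[0];print(cen(c),onz(f,*cen(c),.051))
r=cv2.minAreaRect(c);Q=np.array([onz(f,*p,.051)[:2] for p in cv2.boxPoints(r)]);print(np.round(Q,4))
for i in range(4):
    d=Q[(i+1)%4]-Q[i];print(np.linalg.norm(d).round(4),np.degrees(np.arctan2(d[1],d[0])).round(2))
E
```

```text
t 2.0167 p [ 0.5588 -0.218   0.1987] z [ 0.     0.001 -1.   ] yaw 80.3 q [ 0.61  0.45 -0.38  1.74  0.19  0.98 -0.02] F [ 0.5 -0.7 -1.3] 0.9975565039514055 0.0
(317.2563415505537, 169.12629510539477) [ 0.56004772 -0.20459845  0.051     ]
[[ 0.5365 -0.1772]
 [ 0.5901 -0.1853]
 [ 0.5841 -0.2336]
 [ 0.528  -0.2252]]
0.0542 -8.61
0.0487 -97.15
0.0567 171.46
0.0488 79.85
```

View pics/w1.png

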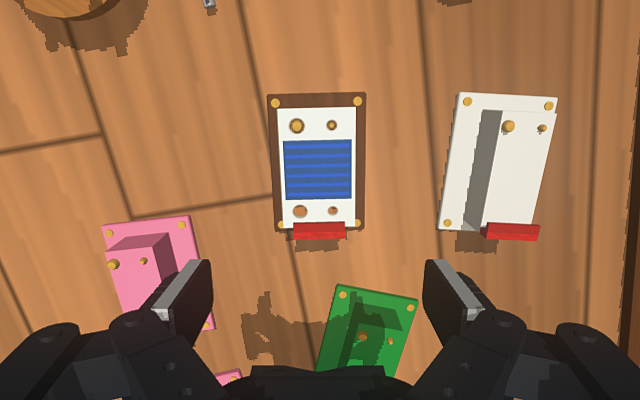

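The wrist view shows the plate at (317,169), with its large holes at (297,126) and (300,211) and its small ones at (331,125) and (333,211). The lip's red bar is at (320,231) and the pins are at the far end.

```bash
python3 - <<'E'
from h import *
f=grab_frame("wrist")
g=f['frame'];h=cv2.cvtColor(g,cv2.COLOR_RGB2HSV)
m=((h[:,:,1]<60)&(h[:,:,2]>120)).astype(np.uint8)*255; k=np.zeros_like(m);k[95:232,272:362]=m[95:232,272:362]
k[138:202,280:355]=255
cs,hi=cv2.findContours(k,cv2.RETR_CCOMP,cv2.CHAIN_APPROX_NONE)
H=[]
for c,x in zip(cs,hi[0]):
    a=cv2.contourArea(c)
    if x[3]>=0 and a>15: H.append(cen(c));print(np.round(cen(c),1),a,np.round(onz(f,*cen(c),.051)[:2],4))
o=max(cs,key=cv2.contourArea);r=cv2.minAreaRect(o);Q=np.array([onz(f,*p,.051)[:2] for p in cv2.boxPoints(r)]);print(np.round(Q,4),Q.mean(0))
E
```

```text
[333.1 207.2] 66.0 [ 0.5666 -0.2413]
[300.6 208. ] 147.5 [ 0.5393 -0.2373]
[332.4 137. ] 79.5 [ 0.5755 -0.1829]
[331.9 121.9] 93.0 [ 0.5771 -0.171 ]
[297.3 122.9] 195.0 [ 0.5498 -0.1671]
[[ 0.5366 -0.1511]
 [ 0.5979 -0.1602]
 [ 0.5865 -0.2594]
 [ 0.519  -0.2497]] [ 0.56001592 -0.20509965]
```

```bash
cat >> h.py <<'E'
SC=np.array([.560,-.2047,.045]);SY=81.5
SU=np.array([np.cos(np.radians(SY)),np.sin(np.radians(SY)),0])
E
python3 - <<'E'
from h import *
R=toolR(SY,-45);G=SC+.015*SU+[0,0,.003];p=G+.023*R[:,2];print(R[:,2],p)
plan(p-.07*R[:,2],R,1);print();plan(p,R,1,4,(p-.07*R[:,2],R))
E
```

```text
[ 0.10451704  0.69933982 -0.70710678] [ 0.56462103 -0.17377995  0.03173654]
[ -0.01,0,0.39,0.01,0.9,-0.03,1, -0.04,0,0.39,0.01,0.9,-0.03,1, -0.07,0,0.39,0.01,0.9,-0.03,1, -0.1,0,0.38,0.01,0.9,-0.03,1, -0.13,0,0.37,0.01,0.9,-0.03,1, -0.16,0,0.36,0.01,0.9,-0.03,1, -0.18,0,0.35,0.01,0.9,-0.03,1, -0.21,0,0.33,0.01,0.9,-0.03,1 ]
[ -0.23,0,0.31,0.01,0.9,-0.03,1, -0.26,0,0.29,0.01,0.9,-0.03,1 ]

[ 0,0,0.58,0,0,0,1, 0,0,0.58,0,0,0,1, 0,0,0.58,0,0,0,1, 0,0,0.58,0,0,0,1 ]
```

```bash
sed -i 's/from_rotvec(-np.radians(phi)/from_rotvec(np.radians(phi)/' h.py
python3 - <<'E'
from h import *
R=toolR(SY,-45);G=SC+.015*SU+[0,0,.003];p=G+.023*R[:,2];print(R[:,2],p)
plan(p-.07*R[:,2],R,1);print();plan(p,R,1,4,(p-.07*R[:,2],R))
E
```

```text
[-0.10451704 -0.69933982 -0.70710678] [ 0.55981325 -0.20594958  0.03173654]
[ 0.24,-0.01,0.43,-0.01,-1,-0.03,1, 0.28,0,0.41,-0.01,-1,-0.03,1, 0.31,0,0.39,-0.01,-1,-0.03,1, 0.34,0,0.36,-0.01,-1,-0.03,1, 0.37,0,0.33,-0.01,-1,-0.03,1, 0.4,0,0.29,-0.01,-1,-0.03,1, 0.43,0,0.26,-0.01,-1,-0.03,1, 0.45,0,0.22,-0.01,-1,-0.03,1 ]
[ 0.46,0,0.18,-0.01,-1,-0.03,1 ]

[ 0,0,0.58,0,0,0,1, 0,0,0.58,0,0,0,1, 0,0,0.58,0,0,0,1, 0,0,0.58,0,0,0,1 ]
```

send_rows(motion=[0.24,-0.01,0.43,-0.01,-1,-0.03,1,0.28,0,0.41,-0.01,-1,-0.03,1,0.31,0,0.39,-0.01,-1,-0.03,1,0.34,0,0.36,-0.01,-1,-0.03,1,0.37,0,0.33,-0.01,-1,-0.03,1,0.4,0,0.29,-0.01,-1,-0.03,1,0.43,0,0.26,-0.01,-1,-0.03,1,0.45,0,0.22,-0.01,-1,-0.03,1])

```text
t: 2.78
ee_pos: [0.5673, -0.1646, 0.095]
eef_rot: [[0.118, 0.988, -0.097], [0.754, -0.153, -0.639], [-0.647, 0.002, -0.763]]
wrist_force: [0.6, -0.8, -0.7]
finger_gap: 1.005
grasp_force: 0.0
```

send_rows(motion=[0.46,0,0.18,-0.01,-1,-0.03,1,0,0,0,0,0,0,1,0,0,0,0,0,0,1])

```text
t: 3.03
ee_pos: [0.5675, -0.1559, 0.08]
eef_rot: [[0.101, 0.989, -0.108], [0.7, -0.147, -0.699], [-0.707, -0.005, -0.707]]
wrist_force: [0.4, 0.0, 0.3]
finger_gap: 0.999
grasp_force: 0.0
```

```bash
python3 - <<'E'
from h import *
st()
R=toolR(SY,-45);G=SC+.015*SU+[0,0,.003];p=G+.023*R[:,2]
plan(p,R,1,4)
E
```

```text
t 3.0333 p [ 0.5675 -0.1559  0.08  ] z [-0.108 -0.699 -0.707] yaw 81.8 q [-0.11  0.73 -0.07  1.83  0.91  1.11 -0.96] F [0.4 0.  0.3] 0.998946703823055 0.0
[ -0.01,0,0.58,-0.01,0,0.01,1, -0.01,0,0.58,-0.01,0,0.01,1, -0.01,0,0.58,-0.01,0,0.01,1, -0.01,0,0.58,-0.01,0,0.01,1 ]
```

send_rows(motion=[-0.01,0,0.58,-0.01,0,0.01,1,-0.01,0,0.58,-0.01,0,0.01,1,-0.01,0,0.58,-0.01,0,0.01,1,-0.01,0,0.58,-0.01,0,0.01,1,0,0,0,0,0,0,1])

```text
t: 3.45
ee_pos: [0.5582, -0.2122, 0.034]
eef_rot: [[0.113, 0.987, -0.11], [0.696, -0.158, -0.7], [-0.709, 0.003, -0.705]]
wrist_force: [-0.4, -0.7, 0.7]
finger_gap: 1.002
grasp_force: 0.0
```

send_rows(motion=[0,0,0,0,0,0,-1,0,0,0,0,0,0,-1,0,0,0,0,0,0,-1,0,0,0,0,0,0,-1,0,0,0,0,0,0,-1,0,0,0,0,0,0,-1], squeeze=50)

```text
t: 3.95
ee_pos: [0.5618, -0.2058, 0.035]
eef_rot: [[0.108, 0.989, -0.101], [0.698, -0.148, -0.701], [-0.708, 0.005, -0.706]]
wrist_force: [0.2, -0.4, 6.6]
finger_gap: 0.71
grasp_force: 54.4
```

```bash
python3 - <<'E'
from h import *
st();S=grab_frame("scene");D=grab_frame("side");w=grab_frame("wrist")
a=cv2.resize(S['frame'][140:240,230:380],None,fx=2.6,fy=2.6,interpolation=2)
c=cv2.resize(D['frame'][120:220,270:420],None,fx=2.6,fy=2.6,interpolation=2)
cv2.imwrite('pics/g1.png',np.vstack([np.hstack([a,c]),np.hstack([cv2.resize(w['frame'],(480,300)),np.zeros((300,300,3),np.uint8)])])[:,:,::-1])
# after: raise pin end 7 deg about A end bottom while pulling out
E
```

```text
t 3.95 p [ 0.5618 -0.2058  0.035 ] z [-0.101 -0.701 -0.706] yaw 81.2 q [-0.06  0.79 -0.03  1.86  0.99  1.   -1.01] F [ 0.2 -0.4  6.6] 0.7100917742040856 54.386080596596
```

View pics/g1.png

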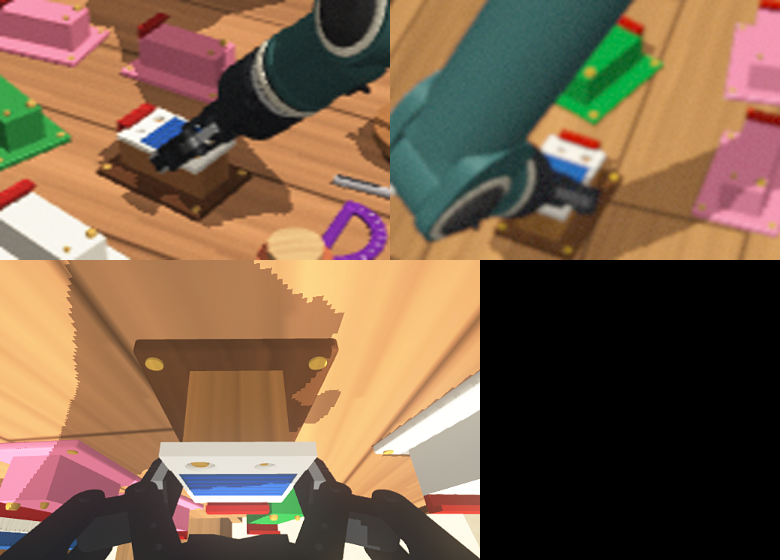

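```bash
cat >> h.py <<'E'
import json
def hold(c,Rp):   # save tool pose in plate frame; plate: x col, y col, z col
    s=sense();Rp=np.array(Rp);json.dump([(Rp.T@(np.array(s['ee_pos'])-c)).tolist(),(Rp.T@np.array(s['eef_rot'])).tolist()],open('hold.json','w'))
def tcp(c,Rp):
    a,b=json.load(open('hold.json'));return np.array(c)+Rp@np.array(a),Rp@np.array(b)
def plateR(yaw,al):  # x axis heading yaw, then B end up by al deg (al=180: flipped)
    u=np.array([np.cos(np.radians(yaw)),np.sin(np.radians(yaw)),0]);z=np.array([0,0,1.]);y=np.cross(z,u)
    return Ro.from_rotvec(-np.radians(al)*y).as_matrix()@np.c_[u,y,z]
def seat(x,z,al):  # plate pose with A-end bottom point at (x,z) of seat
    R=plateR(SY,al);return SC+SU*x+[0,0,z]+R@np.array([.05,0,.003]),R
E
python3 - <<'E'
from h import *
hold(*seat(-.05,0,0))
a=tcp(*seat(-.0495,.0005,6));plan(*a,-1,4)
b=tcp(*seat(-.033,.001,7));plan(*b,-1,4,a)
c=tcp(*seat(-.02,.07,20));plan(*c,-1,4,b)
E
```

```text
[ -0.03,0,-0.04,0,0.3,0,-1, -0.03,0,-0.04,0,0.3,0,-1, -0.02,0,-0.04,0,0.3,0,-1, -0.02,0,-0.04,0,0.3,0,-1 ]
[ 0.1,0,-0.1,0,0.05,0,-1, 0.1,0,-0.1,0,0.05,0,-1, 0.1,0,-0.1,0,0.05,0,-1, 0.1,0,-0.09,0,0.05,0,-1 ]
[ -0.33,0,-0.59,0,0.65,0,-1, -0.3,0,-0.61,0,0.65,0,-1, -0.26,0,-0.63,0,0.65,0,-1, -0.23,0,-0.64,0,0.65,0,-1 ]
```

send_rows(motion=[-0.03,0,-0.04,0,0.3,0,-1,-0.03,0,-0.04,0,0.3,0,-1,-0.02,0,-0.04,0,0.3,0,-1,-0.02,0,-0.04,0,0.3,0,-1,0,0,0,0,0,0,-1])

```text
t: 4.52
ee_pos: [0.5615, -0.2054, 0.0398]
eef_rot: [[0.121, 0.989, -0.09], [0.769, -0.15, -0.621], [-0.627, 0.006, -0.779]]
wrist_force: [1.4, 0.1, 1.8]
finger_gap: 0.711
grasp_force: 54.0
```

send_rows(motion=[0.1,0,-0.1,0,0.05,0,-1,0.1,0,-0.1,0,0.05,0,-1,0.1,0,-0.1,0,0.05,0,-1,0.1,0,-0.09,0,0.05,0,-1,0,0,0,0,0,0,-1])

```text
t: 4.93
ee_pos: [0.5634, -0.1869, 0.04]
eef_rot: [[0.118, 0.989, -0.089], [0.779, -0.148, -0.609], [-0.615, 0.003, -0.788]]
wrist_force: [-0.2, 1.6, 3.6]
finger_gap: 0.71
grasp_force: 53.9
```

```bash
python3 - <<'E'
from h import *
st()
for n,v in(("pose",seat(-.033,.001,7)),):print(tcp(*v)[0])
w=grab_frame("wrist");D=grab_frame("scene")
c=cv2.resize(D['frame'][150:230,250:350],None,fx=3.75,fy=3.75,interpolation=2)
cv2.imwrite('pics/g2.png',np.hstack([cv2.resize(w['frame'][150:],(425,300)),c])[:,:,::-1])
E
```

```text
t 4.9333 p [ 0.5634 -0.1869  0.04  ] z [-0.089 -0.609 -0.788] yaw 81.4 q [ 0.    0.74 -0.08  1.87  0.92  0.95 -0.92] F [-0.2  1.6  3.6] 0.7101997481333803 53.94338812096976
[ 0.56442573 -0.18811586  0.04204575]
```

View pics/g2.png

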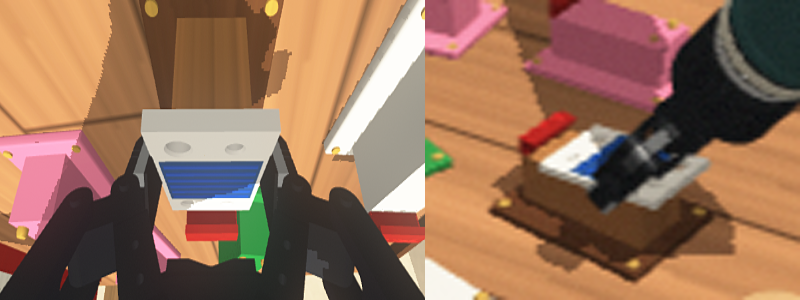

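The plate is unhooked: its free end is off the pins and its back end is clear of the lip. Next I lift it and carry it to a hover in front of the slot, with the camera view clear.

```bash
python3 - <<'E'
from h import *
c=tcp(*seat(-.025,.06,18));plan(*c,-1,5)
R=toolR(70,0);u=R[:,0];p=np.array([.537,.191,0])-.09*u;p[2]=.2;print(p);plan(p,R,-1,13,c)
E
```

```text
[ -0.25,0.01,-0.4,0,0.43,0.01,-1, -0.24,0.01,-0.41,0,0.43,0.01,-1, -0.22,0.01,-0.42,0,0.43,0.01,-1, -0.21,0.01,-0.43,0,0.43,0.01,-1, -0.19,0.01,-0.43,0,0.43,0.01,-1 ]
[0.50621819 0.10642766 0.2       ]
[ 0.52,-0.26,-0.53,0.05,0.42,0.17,-1, 0.54,-0.27,-0.51,0.05,0.42,0.17,-1, 0.55,-0.28,-0.48,0.05,0.42,0.17,-1, 0.56,-0.29,-0.46,0.05,0.42,0.17,-1, 0.58,-0.3,-0.44,0.05,0.42,0.17,-1, 0.59,-0.31,-0.42,0.05,0.42,0.17,-1, 0.6,-0.32,-0.4,0.05,0.42,0.17,-1, 0.61,-0.33,-0.37,0.05,0.42,0.17,-1 ]
[ 0.61,-0.34,-0.35,0.05,0.42,0.17,-1, 0.62,-0.35,-0.33,0.05,0.42,0.17,-1, 0.63,-0.36,-0.3,0.05,0.42,0.17,-1, 0.63,-0.37,-0.28,0.05,0.42,0.17,-1, 0.64,-0.38,-0.25,0.05,0.42,0.17,-1 ]
```

send_rows(motion=[-0.25,0.01,-0.4,0,0.43,0.01,-1,-0.24,0.01,-0.41,0,0.43,0.01,-1,-0.22,0.01,-0.42,0,0.43,0.01,-1,-0.21,0.01,-0.43,0,0.43,0.01,-1,-0.19,0.01,-0.43,0,0.43,0.01,-1])

```text
t: 5.45
ee_pos: [0.5658, -0.1798, 0.1107]
eef_rot: [[0.137, 0.989, -0.064], [0.88, -0.151, -0.45], [-0.454, 0.005, -0.891]]
wrist_force: [0.4, -0.5, -1.3]
finger_gap: 0.715
grasp_force: 54.4
```

send_rows(motion=[0.52,-0.26,-0.53,0.05,0.42,0.17,-1,0.54,-0.27,-0.51,0.05,0.42,0.17,-1,0.55,-0.28,-0.48,0.05,0.42,0.17,-1,0.56,-0.29,-0.46,0.05,0.42,0.17,-1,0.58,-0.3,-0.44,0.05,0.42,0.17,-1,0.59,-0.31,-0.42,0.05,0.42,0.17,-1,0.6,-0.32,-0.4,0.05,0.42,0.17,-1,0.61,-0.33,-0.37,0.05,0.42,0.17,-1])

```text
t: 6.12
ee_pos: [0.5295, -0.002, 0.1654]
eef_rot: [[0.27, 0.962, -0.038], [0.947, -0.272, -0.173], [-0.176, 0.01, -0.984]]
wrist_force: [0.7, 0.7, 0.4]
finger_gap: 0.71
grasp_force: 54.4
```

send_rows(motion=[0.61,-0.34,-0.35,0.05,0.42,0.17,-1,0.62,-0.35,-0.33,0.05,0.42,0.17,-1,0.63,-0.36,-0.3,0.05,0.42,0.17,-1,0.63,-0.37,-0.28,0.05,0.42,0.17,-1,0.64,-0.38,-0.25,0.05,0.42,0.17,-1,0,0,0,0,0,0,-1,0,0,0,0,0,0,-1])

```text
t: 6.7
ee_pos: [0.5076, 0.1069, 0.2002]
eef_rot: [[0.342, 0.94, -0.003], [0.94, -0.342, 0.004], [0.003, -0.004, -1.0]]
wrist_force: [0.1, -0.4, -0.7]
finger_gap: 0.708
grasp_force: 54.4
```

```bash
python3 - <<'E'
from h import *
st();f=grab_frame("wrist");cv2.imwrite('pics/w2.png',f['frame'][:,:,::-1])
for v in(20,60,100,140):
    print([np.round(onz(f,u,v,.046)[:2],4).tolist() for u in (200,320,440)])
E
```

```text
t 6.7 p [0.5076 0.1069 0.2002] z [-0.003  0.004 -1.   ] yaw 70.0 q [ 0.13  0.33 -0.47  1.93  0.18  0.93 -0.78] F [ 0.1 -0.4 -0.7] 0.707860370957985 54.42591763101518
[[0.4661, 0.2567], [0.5514, 0.2256], [0.6364, 0.1945]]
[[0.4541, 0.231], [0.5418, 0.199], [0.6292, 0.1671]]
[[0.4413, 0.2038], [0.5316, 0.1709], [0.6217, 0.1381]]
[[0.4277, 0.1749], [0.5208, 0.141], [0.6137, 0.1073]]
```

View pics/w2.png

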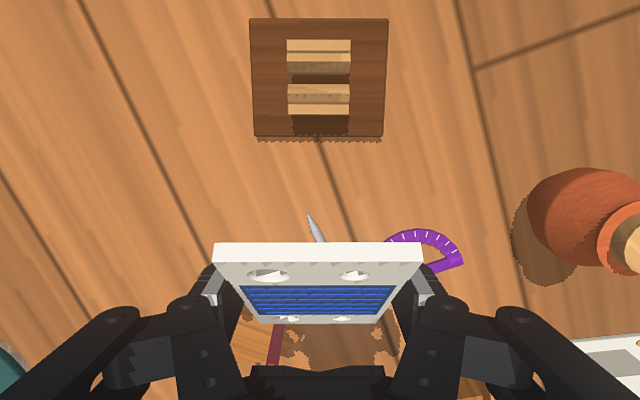

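The view shows the foot corners at (249,19), (389,19), (383,136), (253,136). The walls span columns 287–350 and the slot's dark band lies near row 79; the plate is held firmly at (318,285).

```bash
python3 - <<'E'
from h import *
f=grab_frame("wrist")
Q=np.array([onz(f,*p,.010)[:2] for p in[(249,19),(389,19),(383,136),(253,136)]]);print(Q.round(4),Q.mean(0))
for i in range(4):
    d=Q[(i+1)%4]-Q[i];print(np.linalg.norm(d).round(4),np.degrees(np.arctan2(d[1],d[0])).round(2))
c=Q.mean(0);yaw=np.radians(70);X=np.array([np.cos(yaw),np.sin(yaw)]);Y=np.array([X[1],-X[0]])
for n,a,b,z in(("floor",0,0,.01),("floor far edge",.0045,0,.01),("fl near",-.0045,0,.01),("lip far",.012,0,.046),("lip near",-.012,0,.046),("top far",.0285,0,.046),("top near",-.0285,0,.046),("bot near",-.0285,0,.01),("right top",.02,.025,.046),("left",.02,-.025,.046)):
    print(n,proj(f,[*(c+a*X+b*Y),z]).round(1))
g=f['frame'][:,318].astype(int);print([(v,g[v].tolist()) for v in range(36,138,2)])
E
```

```text
[[0.4978 0.252 ]
 [0.6088 0.2113]
 [0.5752 0.1196]
 [0.4628 0.1606]] [0.53616328 0.18588132]
0.1183 -20.15
0.0977 -110.13
0.1197 159.95
0.0979 69.04
floor [318.4  80. ]
floor far edge [318.4  74.6]
fl near [318.4  85.4]
lip far [318.2  61.4]
lip near [318.3  93.7]
top far [318.2  38.3]
top near [318.3 115. ]
bot near [318.4 113.2]
right top [350.7  50.3]
left [285.8  50.4]
[(36, [112, 71, 40]), (38, [222, 169, 112]), (40, [220, 167, 111]), (42, [219, 166, 110]), (44, [219, 166, 110]), (46, [221, 168, 112]), (48, [172, 131, 84]), (50, [133, 100, 67]), (52, [215, 163, 109]), (54, [213, 162, 107]), (56, [213, 161, 107]), (58, [221, 169, 111]), (60, [132, 99, 66]), (62, [137, 105, 69]), (64, [142, 108, 71]), (66, [139, 106, 71]), (68, [135, 102, 68]), (70, [126, 96, 65]), (72, [107, 80, 54]), (74, [87, 56, 32]), (76, [88, 58, 36]), (78, [85, 55, 35]), (80, [82, 53, 34]), (82, [169, 125, 82]), (84, [202, 153, 100]), (86, [205, 156, 102]), (88, [206, 156, 103]), (90, [199, 152, 100]), (92, [165, 127, 84]), (94, [165, 127, 84]), (96, [165, 127, 84]), (98, [166, 127, 85]), (100, [144, 110, 73]), (102, [137, 104, 68]), (104, [221, 168, 111]), (106, [218, 167, 109]), (108, [218, 167, 110]), (110, [220, 168, 110]), (112, [201, 150, 98]), (114, [77, 50, 30]), (116, [78, 53, 32]), (118, [81, 52, 33]), (120, [80, 52, 33]), (122, [83, 55, 33]), (124, [84, 55, 33]), (126, [83, 54, 34]), (128, [84, 56, 34]), (130, [84, 54, 33]), (132, [81, 53, 32]), (134, [90, 56, 34]), (136, [100, 70, 43])]
```

```bash
cat >> h.py <<'E'
SL=np.array([.5363,.1865,0.])
E
python3 - <<'E'
from h import *
R=plateR(70,90)
a=tcp(SL+[0,0,.112],R);print(a[0],a[1][:,2]);plan(*a,-1,11)
b=tcp(SL+[0,0,.075],R);plan(*b,-1,4,a)
E
```

```text
[0.54256453 0.19808091 0.11120113] [ 0.24466549  0.66211625 -0.70833669]
[ 0.3,0,0.27,-0.01,0.81,0,-1, 0.28,0,0.29,-0.01,0.81,0,-1, 0.26,0,0.31,-0.01,0.81,0,-1, 0.24,0,0.33,-0.01,0.81,0,-1, 0.21,0,0.34,-0.01,0.81,0,-1, 0.19,0,0.36,-0.01,0.81,0,-1, 0.16,0,0.37,-0.01,0.81,0,-1, 0.14,0,0.38,-0.01,0.81,0,-1 ]
[ 0.11,0,0.39,-0.01,0.81,0,-1, 0.08,0,0.39,-0.01,0.81,0,-1, 0.05,0,0.4,-0.01,0.81,0,-1 ]
[ -0.22,0,0.22,0,0,0,-1, -0.22,0,0.22,0,0,0,-1, -0.22,0,0.22,0,0,0,-1, -0.22,0,0.22,0,0,0,-1 ]
```

send_rows(motion=[0.3,0,0.27,-0.01,0.81,0,-1,0.28,0,0.29,-0.01,0.81,0,-1,0.26,0,0.31,-0.01,0.81,0,-1,0.24,0,0.33,-0.01,0.81,0,-1,0.21,0,0.34,-0.01,0.81,0,-1,0.19,0,0.36,-0.01,0.81,0,-1,0.16,0,0.37,-0.01,0.81,0,-1,0.14,0,0.38,-0.01,0.81,0,-1])

```text
t: 7.47
ee_pos: [0.5333, 0.1729, 0.1351]
eef_rot: [[0.291, 0.937, 0.191], [0.79, -0.348, 0.505], [0.54, 0.004, -0.842]]
wrist_force: [-0.5, 0.1, -2.0]
finger_gap: 0.711
grasp_force: 54.4
```

send_rows(motion=[0.11,0,0.39,-0.01,0.81,0,-1,0.08,0,0.39,-0.01,0.81,0,-1,0.05,0,0.4,-0.01,0.81,0,-1,0,0,0,0,0,0,-1,0,0,0,0,0,0,-1])

```text
t: 7.88
ee_pos: [0.5412, 0.198, 0.1093]
eef_rot: [[0.251, 0.937, 0.245], [0.665, -0.35, 0.659], [0.703, -0.002, -0.711]]
wrist_force: [0.0, 1.0, -0.6]
finger_gap: 0.709
grasp_force: 54.4
```

```bash
python3 - <<'E'
from h import *
st();S=grab_frame("scene");D=grab_frame("side")
R=plateR(70,90)
b=tcp(SL+[0,0,.064],R);plan(*b,-1,5)
a=cv2.resize(S['frame'][200:280,400:500],None,fx=4,fy=4,interpolation=2)
c=cv2.resize(D['frame'][270:350,250:350],None,fx=4,fy=4,interpolation=2)
cv2.imwrite('pics/s1.png',np.hstack([a,c])[:,:,::-1])
E
```

```text
t 7.8833 p [0.5412 0.198  0.1093] z [ 0.245  0.659 -0.711] yaw 69.3 q [ 0.74  0.82 -1.01  2.13 -0.32  0.2  -0.03] F [ 0.   1.  -0.6] 0.7093538568557208 54.43018485791981
[ -0.23,0,0.23,0.01,0.01,0.01,-1, -0.23,0,0.23,0.01,0.01,0.01,-1, -0.23,0,0.23,0.01,0.01,0.01,-1, -0.23,0,0.23,0.01,0.01,0.01,-1, -0.23,0,0.23,0.01,0.01,0.01,-1 ]
```

View pics/s1.png

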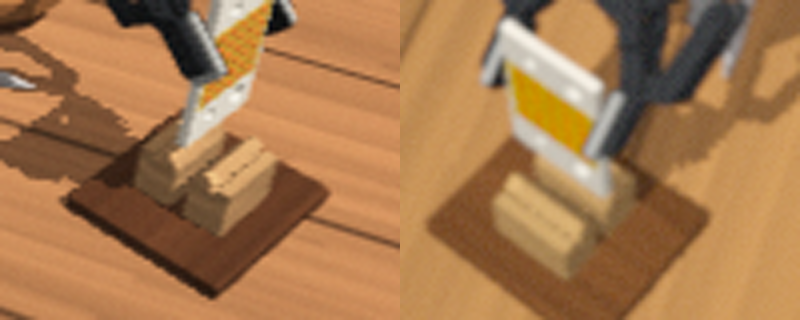

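The plate hovers over the slot with the yellow face away from the gripper. Its lower corners are at about (445,237) and (462,227) in the scene view, and (277,304) and (302,319) in the side view.

```bash
python3 - <<'E'
from h import *
S=grab_frame("scene");D=grab_frame("side")
a=tri(S,(445,237.5),D,(277.5,303.75));b=tri(S,(461.7,227.5),D,(302,318.75));print(a,b,(a+b)/2)
R=plateR(70,90)
for y in(-.031,.031): 
    p=SL+[0,0,.110]+R@np.array([-.05,y,0]);print(p,proj(S,p),proj(D,p))
E
```

```text
[0.56803028 0.17802552 0.05924014] [0.50785306 0.19936623 0.05623321] [0.53794167 0.18869587 0.05773667]
[0.56543047 0.17589738 0.06      ] [444.74242434 236.61396226] [279.25609146 302.59627431]
[0.50716953 0.19710262 0.06      ] [459.94572441 224.64472933] [301.7122093 318.4586539]
```

send_rows(motion=[-0.23,0,0.23,0.01,0.01,0.01,-1,-0.23,0,0.23,0.01,0.01,0.01,-1,0,0,0,0,0,0,-1])

```text
t: 8.33
ee_pos: [0.5416, 0.1984, 0.0904]
eef_rot: [[0.246, 0.938, 0.245], [0.667, -0.348, 0.659], [0.703, 0.002, -0.711]]
wrist_force: [-0.2, -0.6, -0.2]
finger_gap: 0.716
grasp_force: 54.4
```

send_rows(motion=[-0.23,0,0.23,0,0,0,-1,-0.23,0,0.23,0,0,0,-1,-0.18,0,0.18,0,0,0,-1,0,0,0,0,0,0,-1])

```text
t: 8.67
ee_pos: [0.5418, 0.199, 0.0644]
eef_rot: [[0.247, 0.938, 0.245], [0.666, -0.348, 0.66], [0.704, -0.0, -0.71]]
wrist_force: [0.7, 2.8, -1.8]
finger_gap: 0.713
grasp_force: 54.8
```

```bash
python3 - <<'E'
from h import *
st();print(tcp(SL+[0,0,.06],plateR(70,90))[0])
E
```

```text
t 8.6667 p [0.5418 0.199  0.0644] z [ 0.245  0.66  -0.71 ] yaw 69.6 q [ 0.68  0.88 -0.91  2.13 -0.64  0.15  0.35] F [ 0.7  2.8 -1.8] 0.7127400524960114 54.845610754564404
[0.54256453 0.19808091 0.05920113]
```

send_rows(motion=[0,0,0,0,0,0,1,0,0,0,0,0,0,1,0,0,0,0,0,0,1,0,0,0,0,0,0,1,0,0,0,0,0,0,1])

```text
t: 9.08
ee_pos: [0.5423, 0.1985, 0.0659]
eef_rot: [[0.246, 0.938, 0.246], [0.666, -0.348, 0.66], [0.705, 0.002, -0.71]]
wrist_force: [-0.1, 0.1, -0.5]
finger_gap: 0.998
grasp_force: 0.0
```

send_rows(motion=[0,0,-0.5,0,0,0,1,0,0,-0.8,0,0,0,1,0,0,-0.8,0,0,0,1,0,0,-0.8,0,0,0,1,0,0,-0.8,0,0,0,1,0,0,0,0,0,0,1])

```text
t: 9.58
ee_pos: [0.516, 0.1222, 0.1461]
eef_rot: [[0.246, 0.936, 0.251], [0.667, -0.351, 0.657], [0.703, 0.006, -0.711]]
wrist_force: [0.9, -0.7, 0.0]
finger_gap: 1.001
grasp_force: 0.0
```

```bash
python3 - <<'E'
from h import *
st();w=grab_frame("wrist");S=grab_frame("scene");D=grab_frame("side")
a=cv2.resize(S['frame'][190:280,400:500],(400,360),interpolation=2)
c=cv2.resize(D['frame'][260:350,250:350],(400,360),interpolation=2)
cv2.imwrite('pics/s2.png',np.vstack([np.hstack([a,c]),np.hstack([cv2.resize(w['frame'],(384,240)),np.zeros((240,416,3),np.uint8)])])[:,:,::-1])
E
```

```text
t 9.5833 p [0.516  0.1222 0.1461] z [ 0.251  0.657 -0.711] yaw 69.7 q [ 0.89  0.65 -0.94  2.16 -0.63  0.41  0.32] F [ 0.9 -0.7  0. ] 1.000593943565702 0.0
```

View pics/s2.png

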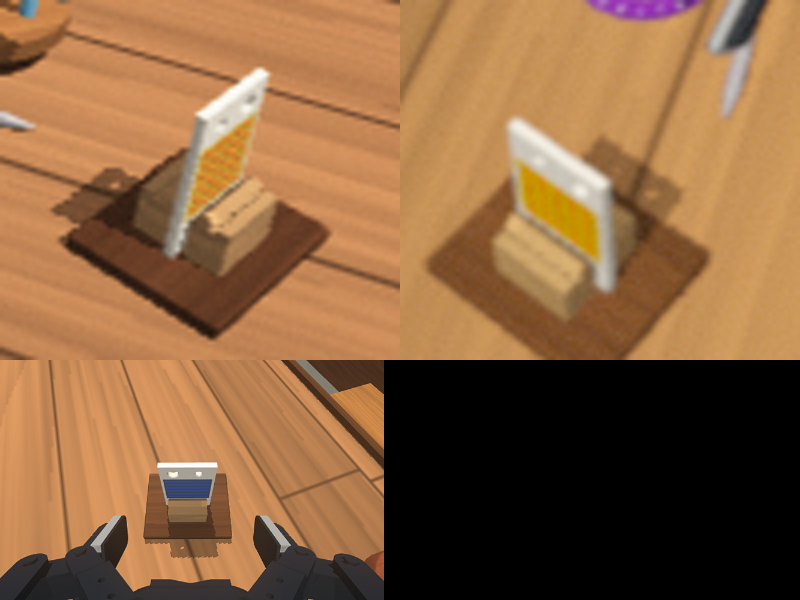

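The plate stands upright in the slot with the yellow face towards +y. Its top corners are at (449,219) and (466,207) in the scene view, and (278,290) and (302,307) in the side view.

```bash
python3 - <<'E'
from h import *
S=grab_frame("scene");D=grab_frame("side")
a=tri(S,(448.75,218.75),D,(278,290.5));b=tri(S,(466.25,207.5),D,(302,307.5));print(a,b,(a+b)/2)
R=toolR(70,-50);G=SL+[0,0,.068];p=G+.023*R[:,2];pre=p-.09*R[:,2]
up=np.array([.516,.135,.27]);s=sense();st0=(up,np.array(s['eef_rot']))
plan(up,st0[1],1,5);print();hi=pre+[0,0,.08]
plan(hi,R,1,20,st0);print();plan(pre,R,1,3,(hi,R));print(p,pre,hi)
E
```

```text
[0.56393481 0.17583728 0.10799243] [0.50369713 0.20002986 0.10801448] [0.53381597 0.18793357 0.10800346]
[ 0.63,-0.01,-0.56,0,0,0,1, 0.63,-0.01,-0.56,0,0,0,1, 0.63,-0.01,-0.56,0,0,0,1, 0.63,-0.01,-0.56,0,0,0,1, 0.63,-0.01,-0.56,0,0,0,1 ]

[ 0.03,0,0.22,0,-0.95,0,1, 0.05,0,0.22,0,-0.95,0,1, 0.07,0,0.21,0,-0.95,0,1, 0.09,0,0.2,0,-0.95,0,1, 0.1,0,0.2,0,-0.95,0,1, 0.12,0,0.19,0,-0.95,0,1, 0.13,0,0.18,0,-0.95,0,1, 0.15,0,0.16,0,-0.95,0,1 ]
[ 0.16,0,0.15,0,-0.95,0,1, 0.17,0,0.14,0,-0.95,0,1, 0.18,0,0.12,0,-0.95,0,1, 0.19,0,0.11,0,-0.95,0,1, 0.2,0,0.09,0,-0.95,0,1, 0.21,0,0.07,0,-0.95,0,1, 0.21,0,0.06,0,-0.95,0,1, 0.22,0,0.04,0,-0.95,0,1 ]
[ 0.22,0,0.02,0,-0.95,0,1, 0.22,0,0,0,-0.95,0,1, 0.22,0,-0.02,0,-0.95,0,1, 0.22,0,-0.03,0,-0.95,0,1 ]

[ 0.68,0,0.57,0,0,0,1, 0.68,0,0.57,0,0,0,1, 0.68,0,0.57,0,0,0,1 ]
[0.53027394 0.16994353 0.05321588] [0.55385418 0.2347297  0.11106677] [0.55385418 0.2347297  0.19106677]
```

send_rows(motion=[0.63,-0.01,-0.56,0,0,0,1,0.63,-0.01,-0.56,0,0,0,1,0.63,-0.01,-0.56,0,0,0,1,0.63,-0.01,-0.56,0,0,0,1,0.63,-0.01,-0.56,0,0,0,1])

```text
t: 10.25
ee_pos: [0.5153, 0.1349, 0.2712]
eef_rot: [[0.245, 0.939, 0.243], [0.665, -0.345, 0.662], [0.705, -0.001, -0.709]]
wrist_force: [0.1, -0.9, 0.8]
finger_gap: 1.003
grasp_force: 0.0
```

send_rows(motion=[0.03,0,0.22,0,-0.95,0,1,0.05,0,0.22,0,-0.95,0,1,0.07,0,0.21,0,-0.95,0,1,0.09,0,0.2,0,-0.95,0,1,0.1,0,0.2,0,-0.95,0,1,0.12,0,0.19,0,-0.95,0,1,0.13,0,0.18,0,-0.95,0,1,0.15,0,0.16,0,-0.95,0,1])

```text
t: 10.92
ee_pos: [0.5306, 0.1749, 0.2379]
eef_rot: [[0.343, 0.938, 0.041], [0.932, -0.346, 0.106], [0.114, 0.001, -0.994]]
wrist_force: [-0.7, -0.3, -0.1]
finger_gap: 0.998
grasp_force: 0.0
```

send_rows(motion=[0.16,0,0.15,0,-0.95,0,1,0.17,0,0.14,0,-0.95,0,1,0.18,0,0.12,0,-0.95,0,1,0.19,0,0.11,0,-0.95,0,1,0.2,0,0.09,0,-0.95,0,1,0.21,0,0.07,0,-0.95,0,1,0.21,0,0.06,0,-0.95,0,1,0.22,0,0.04,0,-0.95,0,1])

```text
t: 11.58
ee_pos: [0.545, 0.2149, 0.2057]
eef_rot: [[0.294, 0.939, -0.18], [0.8, -0.345, -0.49], [-0.522, 0.0, -0.853]]
wrist_force: [0.8, -0.4, -0.1]
finger_gap: 1.001
grasp_force: 0.0
```

send_rows(motion=[0.22,0,0.02,0,-0.95,0,1,0.22,0,0,0,-0.95,0,1,0.22,0,-0.02,0,-0.95,0,1,0.22,0,-0.03,0,-0.95,0,1,0,0,0,0,0,0,1,0,0,0,0,0,0,1])

```text
t: 12.08
ee_pos: [0.5514, 0.2348, 0.1887]
eef_rot: [[0.218, 0.939, -0.266], [0.599, -0.344, -0.723], [-0.771, -0.002, -0.637]]
wrist_force: [0.1, 0.9, 1.2]
finger_gap: 1.0
grasp_force: 0.0
```

```bash
python3 - <<'E'
from h import *
st()
R=toolR(70,-50);G=SL+[0,0,.068];p=G+.023*R[:,2];pre=p-.09*R[:,2]
plan(pre,R,1,4);print();plan(p,R,1,4,(pre,R))
E
```

```text
t 12.0833 p [0.5514 0.2348 0.1887] z [-0.266 -0.723 -0.637] yaw 70.0 q [-0.5   0.87 -0.29  1.29  0.57  1.84 -1.23] F [0.1 0.9 1.2] 0.9999236049157723 0.0
[ 0.5,0.02,0.41,-0.01,0.02,0,1, 0.5,0.02,0.41,-0.01,0.02,0,1, 0.5,0.02,0.41,-0.01,0.02,0,1, 0.5,0.02,0.41,-0.01,0.02,0,1 ]

[ 0,0,0.75,0,0,0,1, 0,0,0.75,0,0,0,1, 0,0,0.75,0,0,0,1, 0,0,0.75,0,0,0,1 ]
```

send_rows(motion=[0.5,0.02,0.41,-0.01,0.02,0,1,0.5,0.02,0.41,-0.01,0.02,0,1,0.5,0.02,0.41,-0.01,0.02,0,1,0.5,0.02,0.41,-0.01,0.02,0,1,0,0,0,0,0,0,1,0,0,0,0,0,0,1])

```text
t: 12.58
ee_pos: [0.5553, 0.2321, 0.1133]
eef_rot: [[0.224, 0.938, -0.263], [0.604, -0.346, -0.718], [-0.765, 0.002, -0.644]]
wrist_force: [0.6, 0.8, -0.1]
finger_gap: 0.998
grasp_force: 0.0
```

```bash
python3 - <<'E'
from h import *
st()
R=toolR(70,-50);G=SL+[-.001,.0005,.068];p=G+.023*R[:,2]
plan(p,R,1,5)
f=grab_frame("wrist")
# plate in wrist view: yellow blob
for c in blobs(f,(18,120,120),(32,255,255),(150,0,490,400),100)[:2]:
    r=cv2.minAreaRect(c);print(np.round(r[0],1),np.round(r[1],1),r[2],cv2.contourArea(c))
print([proj(f,SL+[0,0,.01]+plateR(70,90)@np.array([.05+x,0,-.003])).round(1) for x in(0,)])
E
```

```text
t 12.5833 p [0.5553 0.2321 0.1133] z [-0.263 -0.718 -0.644] yaw 69.6 q [-0.5   0.96 -0.28  1.31  0.58  1.74 -1.28] F [ 0.6  0.8 -0.1] 0.9975875054263582 0.0
[ 0.02,-0.02,0.6,0,0,-0.01,1, 0.02,-0.02,0.6,0,0,-0.01,1, 0.02,-0.02,0.6,0,0,-0.01,1, 0.02,-0.02,0.6,0,0,-0.01,1, 0.02,-0.02,0.6,0,0,-0.01,1 ]
[315. 199.] [74. 94.] 90.0 5890.5
[235.7 281.5] [ 9.  51.8] 4.899092197418213 397.5
[array([314.4, 198.7])]
```

send_rows(motion=[0.02,-0.02,0.6,0,0,-0.01,1,0.02,-0.02,0.6,0,0,-0.01,1,0.02,-0.02,0.6,0,0,-0.01,1,0.02,-0.02,0.6,0,0,-0.01,1,0.02,-0.02,0.6,0,0,-0.01,1,0,0,0,0,0,0,1])

```text
t: 13.13
ee_pos: [0.5294, 0.1683, 0.0533]
eef_rot: [[0.221, 0.939, -0.264], [0.603, -0.344, -0.719], [-0.766, -0.0, -0.643]]
wrist_force: [0.2, -1.1, -0.9]
finger_gap: 0.999
grasp_force: 0.0
```

send_rows(motion=[0,0,0,0,0,0,-1,0,0,0,0,0,0,-1,0,0,0,0,0,0,-1,0,0,0,0,0,0,-1,0,0,0,0,0,0,-1,0,0,0,0,0,0,-1], squeeze=50)

```text
t: 13.63
ee_pos: [0.531, 0.1726, 0.0551]
eef_rot: [[0.222, 0.94, -0.259], [0.607, -0.342, -0.717], [-0.763, 0.002, -0.647]]
wrist_force: [1.9, 2.2, 5.4]
finger_gap: 0.719
grasp_force: 53.9
```

```bash
python3 - <<'E'
from h import *
st();s=sense()
f=grab_frame("wrist")
for c in blobs(f,(18,120,120),(32,255,255),(220,0,420,400),100)[:1]:
    r=cv2.minAreaRect(c);print(np.round(r[0],1),np.round(r[1],1),r[2],cv2.contourArea(c))
R=plateR(70,90);C=SL+[0,0,.06]
print(proj(f,C+R@np.array([0,0,-.003])).round(1),[proj(f,C+R@np.array([x,y,-.003])).round(1).tolist() for x,y in((.05,.031),(.05,-.031))])
# lean check: white top edge rows
h=cv2.cvtColor(f['frame'],cv2.COLOR_RGB2HSV)
for u in(290,315,340):
    col=h[:,u];v=np.where((col[:,1]<50)&(col[:,2]>130))[0];print(u,v.tolist()[:3],v.tolist()[-3:])
E
```

```text
t 13.6333 p [0.531  0.1726 0.0551] z [-0.259 -0.717 -0.647] yaw 69.9 q [-0.45  0.96 -0.27  1.48  0.61  1.58 -1.32] F [1.9 2.2 5.4] 0.7186418191610717 53.92517566680908
[317.5 270.5] [155. 127.] 0.0 16301.0
[318.8 267.8] [[224.6, 418.7], [413.6, 418.7]]
290 [336, 337, 338] [364, 365, 366]
315 [336, 337, 338] [368, 369, 370]
340 [336, 337, 338] [363, 364, 367]
```

```bash
cat >> h.py <<'E'
def seat2(x,z,al,dy=0.,yaw=None):
    R=plateR(SY if yaw is None else yaw,al);V=np.cross([0,0,1.],SU);return SC+SU*x+V*dy+[0,0,z]-R@np.array([.05,0,.003]),R
E
python3 - <<'E'
from h import *
s=sense();p=np.array(s['ee_pos']);T=np.array(s['eef_rot']);R=plateR(70,90);C=SL+[0,0,.06]
d=T[:,1]@(C-p);C=C-d*T[:,1];print('lat',d,C);hold(C,R)
f=grab_frame("wrist");print([proj(f,C+R@np.array([x,0,-.003])).round(1)[1] for x in(-.024,.024)])
a=tcp(C+[0,0,.1],R);plan(*a,-1,5);print()
b=tcp(*seat2(-.02,.09,150));print(b[0],b[1][:,2]);plan(*b,-1,16,a)
E
```

```text
lat 0.0002548220776564665 [0.5360605  0.18658703 0.05999948]
[np.float64(210.3), np.float64(334.2)]
[ -0.51,0,-0.43,0,0,0,-1, -0.51,0,-0.43,0,0,0,-1, -0.51,0,-0.43,0,0,0,-1, -0.51,0,-0.43,0,0,0,-1, -0.51,0,-0.43,0,0,0,-1 ]

[ 0.56321433 -0.18331239  0.09725897] [ 0.02812254  0.17656228 -0.98388764]
[ -0.34,0.32,0.59,-0.05,0.75,-0.14,-1, -0.39,0.31,0.57,-0.05,0.75,-0.14,-1, -0.43,0.3,0.54,-0.05,0.75,-0.14,-1, -0.46,0.29,0.52,-0.05,0.75,-0.14,-1, -0.5,0.29,0.49,-0.05,0.75,-0.14,-1, -0.53,0.28,0.45,-0.05,0.75,-0.14,-1, -0.57,0.27,0.42,-0.05,0.75,-0.14,-1, -0.6,0.26,0.38,-0.05,0.75,-0.14,-1 ]
[ -0.62,0.25,0.34,-0.05,0.75,-0.14,-1, -0.65,0.24,0.3,-0.05,0.75,-0.14,-1, -0.67,0.23,0.26,-0.05,0.75,-0.14,-1, -0.69,0.22,0.22,-0.05,0.75,-0.14,-1, -0.7,0.21,0.17,-0.05,0.75,-0.14,-1, -0.71,0.2,0.13,-0.05,0.75,-0.14,-1, -0.72,0.2,0.08,-0.05,0.75,-0.14,-1, -0.73,0.19,0.04,-0.05,0.75,-0.14,-1 ]
```

send_rows(motion=[-0.51,0,-0.43,0,0,0,-1,-0.51,0,-0.43,0,0,0,-1,-0.51,0,-0.43,0,0,0,-1,-0.51,0,-0.43,0,0,0,-1,-0.51,0,-0.43,0,0,0,-1])

```text
t: 14.15
ee_pos: [0.53, 0.1718, 0.1545]
eef_rot: [[0.221, 0.94, -0.261], [0.607, -0.342, -0.717], [-0.763, 0.0, -0.646]]
wrist_force: [0.2, 0.8, -0.5]
finger_gap: 0.715
grasp_force: 61.9
```

send_rows(motion=[-0.34,0.32,0.59,-0.05,0.75,-0.14,-1,-0.39,0.31,0.57,-0.05,0.75,-0.14,-1,-0.43,0.3,0.54,-0.05,0.75,-0.14,-1,-0.46,0.29,0.52,-0.05,0.75,-0.14,-1,-0.5,0.29,0.49,-0.05,0.75,-0.14,-1,-0.53,0.28,0.45,-0.05,0.75,-0.14,-1,-0.57,0.27,0.42,-0.05,0.75,-0.14,-1,-0.6,0.26,0.38,-0.05,0.75,-0.14,-1])

```text
t: 14.82
ee_pos: [0.5467, -0.0072, 0.1255]
eef_rot: [[0.224, 0.969, -0.104], [0.916, -0.246, -0.318], [-0.334, -0.025, -0.942]]
wrist_force: [1.0, -0.2, 0.7]
finger_gap: 0.711
grasp_force: 61.9
```

send_rows(motion=[-0.62,0.25,0.34,-0.05,0.75,-0.14,-1,-0.65,0.24,0.3,-0.05,0.75,-0.14,-1,-0.67,0.23,0.26,-0.05,0.75,-0.14,-1,-0.69,0.22,0.22,-0.05,0.75,-0.14,-1,-0.7,0.21,0.17,-0.05,0.75,-0.14,-1,-0.71,0.2,0.13,-0.05,0.75,-0.14,-1,-0.72,0.2,0.08,-0.05,0.75,-0.14,-1,-0.73,0.19,0.04,-0.05,0.75,-0.14,-1])

```text
t: 15.48
ee_pos: [0.5625, -0.1857, 0.0971]
eef_rot: [[0.147, 0.989, 0.03], [0.972, -0.15, 0.18], [0.183, 0.003, -0.983]]
wrist_force: [0.2, -1.1, -0.8]
finger_gap: 0.709
grasp_force: 61.9
```

send_rows(motion=[0,0,0,0,0,0,-1,0,0,0,0,0,0,-1])

```text
t: 15.65
ee_pos: [0.5611, -0.1888, 0.0955]
eef_rot: [[0.155, 0.987, 0.028], [0.971, -0.158, 0.178], [0.18, -0.001, -0.984]]
wrist_force: [-0.5, 0.8, 0.1]
finger_gap: 0.709
grasp_force: 61.9
```

```bash
python3 - <<'E'
from h import *
st()
pre=tcp(*seat2(-.033,.012,170));plan(*pre,-1,8);print()
a=tcp(*seat2(-.036,.0025,172));plan(*a,-1,3,pre)
b=tcp(*seat2(-.0495,.0015,173));plan(*b,-1,4,a)
# check held angle: plate edges in side/scene
s=sense();p=np.array(s['ee_pos']);T=np.array(s['eef_rot'])
aa,bb=json.load(open('hold.json'));Rp=T@np.array(bb).T;c=p-Rp@np.array(aa)
for n in("scene","side"):
    f=grab_frame(n);q=proj(f,c+Rp@np.array([0,0,-.003]));x,y=q.astype(int)
    B=blobs(f,(18,110,110),(32,255,255),(max(x-45,0),y-40,x+45,y+40),15)
    print(n,q,[(np.round(cen(k),1).tolist(),cv2.contourArea(k)) for k in B[:2]])
E
```

```text
t 15.65 p [ 0.5611 -0.1888  0.0955] z [ 0.028  0.178 -0.984] yaw 80.9 q [ 0.79  0.65 -0.58  1.79  0.22  0.83 -0.  ] F [-0.5  0.8  0.1] 0.7090117453960586 61.86767578125
[ -0.03,0.01,0.25,0,0.5,-0.01,-1, -0.04,0.01,0.25,0,0.5,-0.01,-1, -0.05,0.01,0.24,0,0.5,-0.01,-1, -0.06,0.01,0.24,0,0.5,-0.01,-1, -0.07,0.01,0.24,0,0.5,-0.01,-1, -0.08,0.01,0.23,0,0.5,-0.01,-1, -0.09,0.01,0.23,0,0.5,-0.01,-1, -0.1,0.01,0.23,0,0.5,-0.01,-1 ]

[ -0.06,0,0.06,0,0.13,0,-1, -0.07,0,0.06,0,0.13,0,-1, -0.07,0,0.06,0,0.13,0,-1 ]
[ -0.09,0,-0.06,0,0.05,0,-1, -0.09,0,-0.06,0,0.05,0,-1, -0.09,0,-0.06,0,0.05,0,-1, -0.09,0,-0.06,0,0.05,0,-1 ]
scene [302.93927324 174.11689068] [([304.3, 173.7], 267.0)]
side [331.37554431 173.65919313] [([331.1, 175.1], 340.5)]
```

send_rows(motion=[-0.03,0.01,0.25,0,0.5,-0.01,-1,-0.04,0.01,0.25,0,0.5,-0.01,-1,-0.05,0.01,0.24,0,0.5,-0.01,-1,-0.06,0.01,0.24,0,0.5,-0.01,-1,-0.07,0.01,0.24,0,0.5,-0.01,-1,-0.08,0.01,0.23,0,0.5,-0.01,-1,-0.09,0.01,0.23,0,0.5,-0.01,-1,-0.1,0.01,0.23,0,0.5,-0.01,-1])

```text
t: 16.42
ee_pos: [0.5659, -0.1787, 0.0379]
eef_rot: [[0.119, 0.99, 0.074], [0.853, -0.14, 0.502], [0.507, 0.003, -0.862]]
wrist_force: [-8.1, -7.7, 21.4]
finger_gap: 0.714
grasp_force: 63.3
```

send_rows(motion=[0,0,0,0,0,0,-1,0,0,0,0,0,0,-1])

```text
t: 16.58
ee_pos: [0.5657, -0.1792, 0.0376]
eef_rot: [[0.121, 0.99, 0.074], [0.854, -0.141, 0.501], [0.507, 0.003, -0.862]]
wrist_force: [-2.2, -1.1, 3.2]
finger_gap: 0.708
grasp_force: 62.6
```

```bash
python3 - <<'E'
from h import *
st()
s=sense();p=np.array(s['ee_pos']);T=np.array(s['eef_rot'])
aa,bb=json.load(open('hold.json'));Rp=T@np.array(bb).T;c=p-Rp@np.array(aa)
e=c+Rp@np.array([.05,0,.003])-SC;V=np.cross([0,0,1.],SU);print('B end seat x,y,z mm',np.round([e@SU*1e3,e@V*1e3,e[2]*1e3],1),'Rp x',Rp[:,0])
a=tcp(*seat2(-.036,.0025,172));plan(*a,-1,3)
b=tcp(*seat2(-.0495,.0015,173));plan(*b,-1,4,a)
S=grab_frame("scene");D=grab_frame("side");w=grab_frame("wrist")
A=cv2.resize(S['frame'][150:230,250:350],(400,320),interpolation=2)
C=cv2.resize(D['frame'][140:220,285:385],(400,320),interpolation=2)
cv2.imwrite('pics/i1.png',np.vstack([np.hstack([A,C]),np.hstack([w['frame'][130:400,100:500],np.zeros((270,400,3),np.uint8)])])[:,:,::-1])
E
```

```text
t 16.5833 p [ 0.5657 -0.1792  0.0376] z [ 0.074  0.501 -0.862] yaw 82.0 q [ 1.    0.91 -0.72  1.71  0.06  0.84  0.27] F [-2.2 -1.1  3.2] 0.7079927680878966 62.55780100822449
B end seat x,y,z mm [-26.1  -2.3  13.7] Rp x [-0.13779692 -0.97554907  0.17121922]
[ -0.14,-0.02,0.04,-0.01,0.12,0.03,-1, -0.14,-0.02,0.04,-0.01,0.12,0.03,-1, -0.14,-0.02,0.04,-0.01,0.12,0.03,-1 ]
[ -0.09,0,-0.06,0,0.05,0,-1, -0.09,0,-0.06,0,0.05,0,-1, -0.09,0,-0.06,0,0.05,0,-1, -0.09,0,-0.06,0,0.05,0,-1 ]
```

View pics/i1.png

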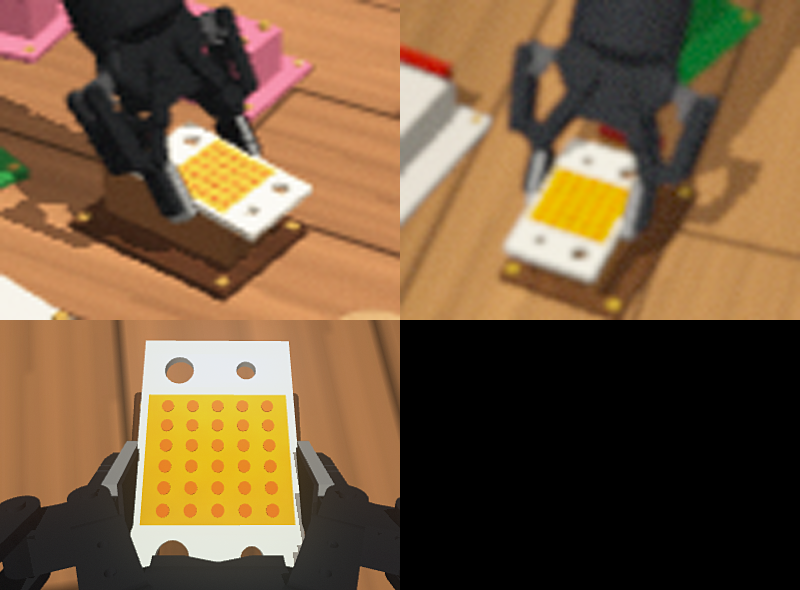

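The last picture shows the plate undisturbed in the grip, yellow up. However, the lip end is tipped up, not down, so my tilt had the wrong sign. I'll lift, tip to 184.5° and then slide under.

```bash
python3 - <<'E'
from h import *
f=grab_frame("wrist")
c=blobs(f,(18,120,120),(32,255,255),(220,0,420,400),100)[0];r=cv2.boundingRect(c);print(r,cen(c))
a=tcp(*seat2(-.028,.035,172));plan(*a,-1,3);print()
b=tcp(*seat2(-.032,.012,184.5));print(b[0],b[1][:,2]);plan(*b,-1,5,a)
E
```

```text
(240, 204, 156, 131) (316.97078101344727, 270.9049336539318)
[ 0.12,-0.02,-0.23,-0.01,0.13,0.03,-1, 0.12,-0.02,-0.23,-0.01,0.13,0.03,-1, 0.12,-0.02,-0.22,-0.01,0.13,0.03,-1 ]

[ 0.56351816 -0.18127945  0.04947487] [ 0.10584626  0.69662384 -0.70958565]
[ -0.05,0,0.06,0,0.5,0,-1, -0.05,0,0.06,0,0.5,0,-1, -0.05,0,0.05,0,0.5,0,-1, -0.05,0,0.05,0,0.5,0,-1, -0.06,0,0.05,0,0.5,0,-1 ]
```

send_rows(motion=[0.12,-0.02,-0.23,-0.01,0.13,0.03,-1,0.12,-0.02,-0.23,-0.01,0.13,0.03,-1,0.12,-0.02,-0.22,-0.01,0.13,0.03,-1,-0.05,0,0.06,0,0.5,0,-1,-0.05,0,0.06,0,0.5,0,-1,-0.05,0,0.05,0,0.5,0,-1,-0.05,0,0.05,0,0.5,0,-1,-0.06,0,0.05,0,0.5,0,-1])

```text
t: 17.45
ee_pos: [0.5627, -0.1842, 0.0492]
eef_rot: [[0.107, 0.988, 0.109], [0.7, -0.153, 0.698], [0.706, 0.002, -0.708]]
wrist_force: [0.0, 0.3, -0.6]
finger_gap: 0.711
grasp_force: 62.3
```

send_rows(motion=[0,0,0,0,0,0,-1,0,0,0,0,0,0,-1,0,0,0,0,0,0,-1])

```text
t: 17.7
ee_pos: [0.5629, -0.183, 0.0493]
eef_rot: [[0.107, 0.988, 0.108], [0.701, -0.152, 0.697], [0.705, 0.001, -0.709]]
wrist_force: [0.4, -0.0, -1.1]
finger_gap: 0.713
grasp_force: 62.3
```

```bash
cat >> h.py <<'E'
def where():
    s=sense();p=np.array(s['ee_pos']);T=np.array(s['eef_rot'])
    aa,bb=json.load(open('hold.json'));Rp=T@np.array(bb).T;c=p-Rp@np.array(aa)
    e=c+Rp@np.array([.05,0,.003])-SC;V=np.cross([0,0,1.],SU)
    print('B end seat mm',np.round([e@SU*1e3,e@V*1e3,e[2]*1e3],1),'pitch',np.degrees(np.arcsin(-Rp[2,0])).round(2),'roll',np.degrees(np.arcsin(Rp[2,1])).round(2),'yaw err',np.degrees(np.arctan2(-Rp[1,0],-Rp[0,0])).round(2)-SY);return c,Rp
E
python3 - <<'E'
from h import *
st();c,Rp=where()
S=grab_frame("scene");D=grab_frame("side")
# compare panel & corners, predicted vs seen
for n,f in(("S",S),("D",D)):
    q=proj(f,c+Rp@np.array([0,0,-.003]));x,y=q.astype(int)
    B=blobs(f,(18,110,110),(32,255,255),(x-35,y-30,x+35,y+30),15);print(n,q.round(1),[(np.round(cen(k),1).tolist(),cv2.contourArea(k)) for k in B[:2]])
a=tcp(*seat2(-.037,.001,184.5));plan(*a,-1,3);print()
b=tcp(*seat2(-.0498,.0005,184));plan(*b,-1,5,a)
E
```

```text
t 17.7 p [ 0.5629 -0.183   0.0493] z [ 0.108  0.697 -0.709] yaw 81.3 q [ 1.14  1.04 -0.81  1.64 -0.05  0.98  0.4 ] F [ 0.4 -0.  -1.1] 0.713409366426349 62.265740633010864
B end seat mm [-33.8   0.5  11.8] pitch 4.52 roll -0.05 yaw err -0.12000000000000455
S [301.6 189.3] [([302.5, 188.2], 169.5)]
D [331.9 185.5] [([331.8, 186.0], 201.5)]
[ -0.12,0,0.06,0.01,0,0,-1, -0.12,0,0.06,0.01,0,0,-1, -0.12,0,0.06,0.01,0,0,-1 ]

[ -0.07,0,-0.06,0,-0.02,0,-1, -0.07,0,-0.06,0,-0.02,0,-1, -0.07,0,-0.06,0,-0.02,0,-1, -0.07,0,-0.06,0,-0.02,0,-1, -0.07,0,-0.06,0,-0.02,0,-1 ]
```

send_rows(motion=[-0.12,0,0.06,0.01,0,0,-1,-0.12,0,0.06,0.01,0,0,-1,-0.12,0,0.06,0.01,0,0,-1,0,0,0,0,0,0,-1,0,0,0,0,0,0,-1])

```text
t: 18.22
ee_pos: [0.5623, -0.1865, 0.0382]
eef_rot: [[0.107, 0.989, 0.105], [0.7, -0.149, 0.698], [0.706, -0.001, -0.708]]
wrist_force: [-1.0, 0.3, 6.2]
finger_gap: 0.706
grasp_force: 63.1
```

```bash
python3 - <<'E'
from h import *
st();where()
b=tcp(*seat2(-.0498,.0005,184));plan(*b,-1,5)
E
```

```text
t 18.2167 p [ 0.5623 -0.1865  0.0382] z [ 0.105  0.698 -0.708] yaw 81.3 q [ 1.13  1.06 -0.81  1.63 -0.04  0.98  0.41] F [-1.   0.3  6.2] 0.7063066425885602 63.13263416290283
B end seat mm [-37.3   0.4   0.6] pitch 4.63 roll 0.09 yaw err 0.01999999999999602
[ -0.06,0,-0.06,0,-0.03,0,-1, -0.06,0,-0.06,0,-0.03,0,-1, -0.06,0,-0.06,0,-0.03,0,-1, -0.06,0,-0.06,0,-0.03,0,-1, -0.06,0,-0.06,0,-0.03,0,-1 ]
```

send_rows(motion=[-0.06,0,-0.06,0,0,0,-1,-0.06,0,-0.06,0,0,0,-1,-0.06,0,-0.06,0,0,0,-1,-0.06,0,-0.06,0,0,0,-1,-0.06,0,-0.06,0,0,0,-1,0,0,0,0,0,0,-1,0,0,0,0,0,0,-1])

```text
t: 18.8
ee_pos: [0.5606, -0.1988, 0.0382]
eef_rot: [[0.106, 0.989, 0.105], [0.7, -0.149, 0.699], [0.707, -0.001, -0.708]]
wrist_force: [-0.4, 1.8, 6.9]
finger_gap: 0.71
grasp_force: 63.0
```

```bash
python3 - <<'E'
from h import *
st();where()
b=tcp(*seat2(-.050,.0003,180));plan(*b,-1,5)
E
```

```text
t 18.8 p [ 0.5606 -0.1988  0.0382] z [ 0.105  0.699 -0.708] yaw 81.4 q [ 1.14  1.06 -0.8   1.61 -0.04  1.    0.42] F [-0.4  1.8  6.9] 0.7097195391540407 62.95263648033142
B end seat mm [-49.7   0.2   0.6] pitch 4.65 roll 0.06 yaw err 0.01999999999999602
[ -0.03,0,0.02,0,-0.19,0,-1, -0.03,0,0.02,0,-0.19,0,-1, -0.03,0,0.02,0,-0.19,0,-1, -0.03,0,0.02,0,-0.19,0,-1, -0.03,0,0.02,0,-0.19,0,-1 ]
```

send_rows(motion=[-0.03,0,0.02,0,-0.19,0,-1,-0.03,0,0.02,0,-0.19,0,-1,-0.03,0,0.02,0,-0.19,0,-1,-0.03,0,0.02,0,-0.19,0,-1,-0.03,0,0.02,0,-0.19,0,-1,0,0,0,0,0,0,-1,0,0,0,0,0,0,-1])

```text
t: 19.38
ee_pos: [0.5606, -0.1996, 0.0335]
eef_rot: [[0.114, 0.989, 0.096], [0.755, -0.149, 0.638], [0.645, -0.0, -0.764]]
wrist_force: [-1.0, 2.3, 8.8]
finger_gap: 0.712
grasp_force: 63.3
```

```bash
python3 - <<'E'
from h import *
st();where()
E
```

```text
t 19.3833 p [ 0.5606 -0.1996  0.0335] z [ 0.096  0.638 -0.764] yaw 81.4 q [ 1.11  1.02 -0.77  1.64 -0.    0.95  0.39] F [-1.   2.3  8.8] 0.7120727403320796 63.29510450363159
B end seat mm [-49.8   0.1   0.5] pitch -0.12 roll 0.05 yaw err 0.060000000000002274
```

send_rows(motion=[0,0,0,0,0,0,1,0,0,0,0,0,0,1,0,0,0,0,0,0,1,0,0,0,0,0,0,1,0,0,0,0,0,0,1])

```text
t: 19.8
ee_pos: [0.5597, -0.2012, 0.0315]
eef_rot: [[0.117, 0.989, 0.096], [0.756, -0.151, 0.637], [0.644, -0.002, -0.765]]
wrist_force: [0.2, -0.7, 0.0]
finger_gap: 1.003
grasp_force: 0.0
```

send_rows(motion=[0,0,-0.5,0,0,0,1,0,0,-0.8,0,0,0,1,0,0,-0.8,0,0,0,1,0,0,-0.8,0,0,0,1,0.3,0,-0.8,0,0,0,1,0.5,0,-0.8,0,0,0,1,0.5,0,-0.8,0,0,0,1,0,0,0,0,0,0,1])

```text
t: 20.47
ee_pos: [0.5517, -0.2745, 0.1842]
eef_rot: [[0.113, 0.988, 0.103], [0.759, -0.152, 0.633], [0.641, 0.006, -0.767]]
wrist_force: [0.2, 0.2, 0.3]
finger_gap: 1.003
grasp_force: 0.0
```

```bash
python3 - <<'E'
from h import *
st();f=grab_frame("wrist");V=np.cross([0,0,1.],SU)
pr=proj(f,SC+[0,0,.006]);print('expected centre',pr.round(1))
h=cv2.cvtColor(f['frame'],cv2.COLOR_RGB2HSV)
for c in blobs(f,(20,120,100),(32,255,255),(150,50,490,330),100)[:1]:
    q=onz(f,*cen(c),.051)-SC;print('panel',cen(c),'seat xy mm',(q@SU*1e3).round(1),(q@V*1e3).round(1))
for n,y in(("L",.016),("S",-.012)):
  for x in(.036,-.036):
    u,v=proj(f,SC+SU*x+V*y+[0,0,.005]).round().astype(int);print(n,x,(u,v),h[v,u].tolist(),h[v-2,u].tolist(),h[v+2,u].tolist())
S=grab_frame("scene");D=grab_frame("side")
b=[]
for F,bx in((S,(270,170,325,215)),(D,(310,160,362,212))):
    c=blobs(F,(18,110,110),(32,255,255),bx,20)[0];b.append(cen(c))
e=tri(S,b[0],D,b[1])-SC;print('tri mm',(e@SU*1e3).round(1),(e@V*1e3).round(1),(e[2]*1e3).round(1))
E
```

```text
t 20.4667 p [ 0.5517 -0.2745  0.1842] z [ 0.103  0.633 -0.767] yaw 81.5 q [ 1.21  0.86 -0.83  1.5  -0.06  1.24  0.38] F [0.2 0.2 0.3] 1.0034639737462123 0.0
expected centre [314.7 219.9]
panel (313.5654164205552, 222.55069895648748) seat xy mm -2.4 1.0
L 0.036 (np.int64(297), np.int64(183)) [24, 153, 246] [23, 157, 255] [22, 157, 244]
L -0.036 (np.int64(295), np.int64(261)) [14, 159, 209] [14, 150, 136] [14, 159, 207]
S 0.036 (np.int64(328), np.int64(183)) [24, 156, 255] [14, 23, 146] [22, 159, 254]
S -0.036 (np.int64(329), np.int64(261)) [15, 158, 129] [16, 61, 143] [15, 147, 125]
tri mm 0.9 0.9 5.7
```

Both pin-end holes show brass, and the panel triangulates 5.7 mm above the seat (6 expected). As a check, I'll touch the pin end with closed fingers, which also seats it.

```bash
python3 - <<'E'
from h import *
V=np.cross([0,0,1.],SU);p=SC+SU*.041+V*.002;p[2]=.062;R=toolR(SY,0)
hi=p+[0,0,.07];plan(hi,R,-1,9);print();plan(p,R,-1,4,(hi,R))
E
```

```text
[ 0.2,0,0.39,0,-0.89,0,-1, 0.23,0,0.38,0,-0.89,0,-1, 0.26,0,0.36,0,-0.89,0,-1, 0.29,0,0.34,0,-0.89,0,-1, 0.31,0,0.31,0,-0.89,0,-1, 0.34,0,0.29,0,-0.89,0,-1, 0.36,0,0.26,0,-0.89,0,-1, 0.38,0,0.23,0,-0.89,0,-1 ]
[ 0.39,0,0.2,0,-0.89,0,-1 ]

[ 0,0,0.58,0,0,0,-1, 0,0,0.58,0,0,0,-1, 0,0,0.58,0,0,0,-1, 0,0,0.58,0,0,0,-1 ]
```

send_rows(motion=[0.2,0,0.39,0,-0.89,0,-1,0.23,0,0.38,0,-0.89,0,-1,0.26,0,0.36,0,-0.89,0,-1,0.29,0,0.34,0,-0.89,0,-1,0.31,0,0.31,0,-0.89,0,-1,0.34,0,0.29,0,-0.89,0,-1,0.36,0,0.26,0,-0.89,0,-1,0.38,0,0.23,0,-0.89,0,-1])

```text
t: 21.28
ee_pos: [0.563, -0.175, 0.1362]
eef_rot: [[0.15, 0.989, 0.009], [0.986, -0.15, 0.075], [0.075, -0.003, -0.997]]
wrist_force: [0.5, 0.0, -0.9]
finger_gap: -0.004
grasp_force: 0.0
```

send_rows(motion=[0.39,0,0.2,0,-0.89,0,-1,0,0,0.58,0,0,0,-1,0,0,0.58,0,0,0,-1,0,0,0.58,0,0,0,-1,0,0,0.55,0,0,0,-1,0,0,0,0,0,0,-1,0,0,0,0,0,0,-1])

```text
t: 21.87
ee_pos: [0.5642, -0.1629, 0.062]
eef_rot: [[0.15, 0.989, -0.005], [0.989, -0.15, 0.002], [0.002, -0.005, -1.0]]
wrist_force: [0.2, -1.1, 0.6]
finger_gap: -0.002
grasp_force: 0.0
```

send_rows(motion=[0,0,0.1,0,0,0,-1,0,0,0.07,0,0,0,-1,0,0,0.07,0,0,0,-1,0,0,0,0,0,0,-1])

```text
t: 22.2
ee_pos: [0.5657, -0.1637, 0.0568]
eef_rot: [[0.151, 0.989, -0.001], [0.989, -0.151, 0.001], [0.001, -0.001, -1.0]]
wrist_force: [-0.3, 0.1, 0.2]
finger_gap: 0.002
grasp_force: 0.0
```

send_rows(motion=[0,0,0.07,0,0,0,-1,0,0,0.07,0,0,0,-1,0,0,0,0,0,0,-1])

```text
t: 22.45
ee_pos: [0.5655, -0.1636, 0.0522]
eef_rot: [[0.15, 0.989, -0.001], [0.989, -0.15, 0.001], [0.001, -0.002, -1.0]]
wrist_force: [0.9, -0.2, 0.3]
finger_gap: 0.001
grasp_force: 0.0
```

send_rows(motion=[0,0,0.07,0,0,0,-1,0,0,0.07,0,0,0,-1,0,0,0,0,0,0,-1])

```text
t: 22.7
ee_pos: [0.566, -0.1636, 0.051]
eef_rot: [[0.15, 0.989, -0.001], [0.989, -0.15, -0.001], [-0.001, -0.001, -1.0]]
wrist_force: [-7.1, 1.0, 21.9]
finger_gap: 0.001
grasp_force: 11.2
```

The fingers touched at z = 0.051, so the pin end is flush. I'll retreat and hand in.

send_rows(motion=[0,0,-0.3,0,0,0,-1,0,0,-0.9,0,0,0,-1,0,0,-0.9,0,0,0,-1,0,0,-0.9,0,0,0,-1,0,0,0,0,0,0,-1])

```text
t: 23.12
ee_pos: [0.5692, -0.1639, 0.1436]
eef_rot: [[0.15, 0.989, 0.008], [0.989, -0.15, -0.002], [-0.0, 0.008, -1.0]]
wrist_force: [1.2, -0.7, 0.3]
finger_gap: -0.0
grasp_force: 0.0
```

```bash
python3 - <<'E'
from h import *
st();S=grab_frame("scene");D=grab_frame("side");f=grab_frame("wrist");V=np.cross([0,0,1.],SU)
c=blobs(f,(20,120,100),(32,255,255),(150,50,490,330),100)[0];q=onz(f,*cen(c),.051)-SC;print((q@SU*1e3).round(1),(q@V*1e3).round(1))
print(finish_job())
E
```

```text
t 23.1167 p [ 0.5692 -0.1639  0.1436] z [ 0.008 -0.002 -1.   ] yaw 81.4 q [ 0.66  0.55 -0.58  1.8   0.37  0.9  -0.23] F [ 1.2 -0.7  0.3] -0.00014780420661081447 0.0
14.2 1.1
the job is handed in; nothing more can be done
None
```

I handed the job in at 23 s of the 67 allowed, with the plate refitted yellow side up under the lip and released; no verdict came back. Brass showed in both pin-end holes, and a fingertip touch found that end flush at z = 0.051. My last camera reading put the panel 14 mm off along the stand. I think the gripper hid part of the panel, but I did not confirm that; readings before the touch were within about 2.5 mm.

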